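# Hang the graduated gauge on its hook, scale facing out

### The job

Pick up the upright graduated gauge that stands on the bench and hang it by its slot on the hook of the stand, with the graduated face pointing outward, away from the post (turn it, or set it down and regrasp it, if needed). Nobody measured how high the hook is clamped, so lower the gauge gently until you feel the hook carry it, keep it bearing there lightly for half a second and only then let go, without letting it drop or forcing it against the stand; leave it hanging still, upright and square, and leave the other things on the bench alone.

Things in the scene. Friction and masses are not known exactly. Their poses are not given: they have to be found in the camera images.
- gauge: Loose graduated gauge, 0.28-0.44 kg: aluminium plate 10 mm thick (its x), 60 wide (y), standing upright on a dark steel foot 50 (x) x 70 (y) x 20 mm, any way round. Origin: middle of the upper edge of its hanging slot, mid thickness, 105 mm above the foot's underside. Slot: through along x, 16 wide, from the origin 54 mm down. z up; +x points out of the graduated face (dark lines); -x face blank.
- gauge_front (a point): Point on the gauge's foot, middle of its edge on the graduated side: 25 mm along +x and 95 mm below the gauge's origin.
- gauge_top (a point): Middle of the gauge's top edge, 75 mm above its origin. The plate from here down to the slot is solid: pinch it here from above, across its 10 mm.
- stand: Fixed stand. Origin: post centre at bench height; z up, +x = outward, where the hook points. Base plate 110 x 110 x 14 mm, centre 5 mm along +x; post 24 mm square, 185 tall. A black carrier, 34 (x) x 36 x 30 mm high, clamped firmly on the post, holds the hook. Hook parts in this frame: upright back plate 34 wide, 36 high, outer face at x = 46 mm; bar and tip: see hook_nominal.
- hook_nominal (a point): Nominal seat, fixed on the stand at x 54, y 0, z 165 mm: top of the hook's bar, mid-gap. The real bar is up to 12 mm higher or lower (clamped by eye, not reported): feel for it. Bar 8 mm thick, level, outward from the back plate's middle (plate's edge 14 mm above bar top); its end turns up in a tip 8 mm thick, axis x = 66, ending 12 mm above bar top. Gap back plate to tip 16 mm.
- bottle: Bystander: white plastic bottle, 42 mm across and 110 mm tall, standing; origin at the centre of its underside.
- tape: Bystander: tape roll lying flat, pale, 100 mm across, 24 mm high; origin at the centre of its underside.
- screwdriver: Bystander: screwdriver lying on the bench along its x, under 40 mm high; origin near the middle of its underside.
- block: Bystander: pale grey-green plastic block 60 by 40 by 22 mm; origin at the centre of its underside.
Not all that is in view belongs to the job. Several things have the shape of the gauge; the one meant has the colours described above.

How it is judged:
By the outcome, as a careful person would: the job done as asked, in the order asked, and still so for the second after the job is handed in, with the robot touching nothing.
It also fails if it takes over 64 s, if anything falls off the work surface, if the arm or the gripper's body presses on something with over 40 N, if the wrist force passes 120 N, or if a joint passes its speed limit or range.

### The arm

A 7-joint arm with a two-finger parallel gripper is mounted at the origin on the work surface. World frame = base frame: x ahead of the robot, y to its left, z up, the work surface at z = 0. Lengths are in m, angles in rad, forces in N, time in s.
With the tool pointing down it reaches from about 0.425 to 0.875 m from the base axis. Payload 4.7 kg.
Tool frame: the origin (TCP) lies between the finger pads; the fingertips stand 11 mm ahead of it and the grasp point (between the pads) lies 8 mm behind it; z points along the fingers, y is the direction in which the jaws open and shut (so a half turn about z gives the same grasp; the last joint's range is limited). The gripper opens to 87 mm and grips with 3 to 60 N. Pads are 19 mm wide; open, the fingers measure 117 mm over their backs; the gripper's body (75 mm by 190 mm) begins 51 mm behind the grasp point.
Start: joints at [1.181, 0.321, -0.07, 1.45, 0.023, 1.371, -0.057], TCP at [0.255, -0.598, 0.234] pointing down, gripper open.
Joint ranges: [-2.86, 2.86], [-0.3, 2.09], [-1.38, 1.24], [0.06, 2.45], [-1.56, 4.7], [0.09, 2.05], [-2.69, 2.69]. Speed limits (rad/s): [2.57, 2.57, 3.14, 3.14, 3.14, 3.14, 3.14].

### API

Orientations are given as a rotation vector (axis times angle).
In Python, from bench import ctrl gives the robot as it stands.
- The arm moves only by the tool servo_tool, never from a script. Its argument "series" is a list of rows, each an object with "travel": the shift along the tool's x, y, z in m, a list of three; "angular": the turn, a rotation vector about the tool's x, y, z in rad, a list of three. A call has 1 to 5 rows; each row shifts and turns the commanded pose from where the row before left it, along the tool's axes as they then stand; what a row does not reach is not made up. A row lasts 1/10 s, in which the tool goes at most 50 mm and 8.59 degrees, less where a joint would pass 70% of its speed; a pose out of reach is approached as far as the arm can. A call with a gripper value outside its range is refused whole. "claw" is the finger opening in m, from 0 to 0.087, set as the call begins (left out, the last holds). The fingers move at their own pace and stop on an object; "squeeze" is the grip in N (left out, the last holds). Time passes only in rows, so rows that do not move let the fingers close. It gives the time, the measured TCP pose, the force and the opening at its end, in the units of the state.
- ctrl.get_state(): the state, without advancing time (a new reading comes with each control period).
- ctrl.get_image(name): name is "side" or "top"; returns the picture (420x560x3 uint8, red, green, blue); there is no depth.
- ctrl.calibration(name): a dict with "fx", "fy", "cx", "cy" (pixels), "rvec" (rotation vector, rad) and "tvec" (3), from world to camera coordinates, as OpenCV has them. Camera axes: x right, y down, z forward; pixel columns grow to the right and rows downward; lengths in m; the calibration is good to about 2 mm. A picture is of the moment at which its call begins. calibration takes no time and is no camera call.
- ctrl.close_job(): hands the job in, once; it reports no verdict.
The state is a dict: "time": time; "joint_positions": joint angles; "qd": joint speeds; "joint_torque": joint torques, N m; "position": TCP position; "tool_rot": TCP orientation; "ft_force": force on the tool from outside, world axes, zero at the start; "torque": the same for the moment, N m; "grip_width": opening from 0.0 (shut) to 1.0 (fully open).
Only numpy, scipy, OpenCV 4.12 (cv2) and the standard library are available. Lean on these libraries where they do the work, as an engineer would, in place of code of your own. Each camera call takes 0.05 s, during which the arm holds its last target.

## Working session

There is one attempt and no reset: what is moved stays moved. The work goes in short steps, Python scripts to look and compute and a tool call to move; the robot and the scene stay as the last step left them, time stands still between calls to the robot, and variables do not carry over. Pictures are saved under pics/ and viewed, and the job is handed in when it is done.

Besides the shell and the picture viewer there is one more tool, called after ">>>" as name([rows], argument=value, ...), one row to a line, values as JSON. servo_tool: Moves the arm, as the interface text tells. Its arguments: {"type":"object","properties":{"series":{"type":"array","items":{"type":"object","properties":{"travel":{"type":"array","items":{"type":"number"}},"angular":{"type":"array","items":{"type":"number"}}}}},"claw":{"type":"number"},"squeeze":{"type":"number"}},"required":["series"]}

```bash
mkdir -p pics; ls
cat > h.py <<'E'
import numpy as np, cv2
from bench import ctrl
def snap(name,fn,crop=None,scale=1):
    im=ctrl.get_image(name); np.save('pics/'+fn+'.npy',im)
    save(im,fn,crop,scale); return im
def save(im,fn,crop=None,scale=1):
    b=im[:,:,::-1]
    if crop: x0,y0,x1,y1=crop; b=b[y0:y1,x0:x1]
    if scale!=1: b=cv2.resize(b,None,fx=scale,fy=scale,interpolation=cv2.INTER_CUBIC)
    cv2.imwrite('pics/'+fn+'.png',b)
def cam(name):
    c=ctrl.calibration(name); R=cv2.Rodrigues(np.array(c['rvec'],float))[0]; t=np.array(c['tvec'],float).ravel()
    K=np.array([[c['fx'],0,c['cx']],[0,c['fy'],c['cy']],[0,0,1]]); return K,R,t
def proj(name,P):
    K,R,t=cam(name); P=np.atleast_2d(P); q=(K@(R@P.T+t[:,None])).T; return q[:,:2]/q[:,2:]
def ray(name,uv):
    K,R,t=cam(name); d=R.T@np.linalg.inv(K)@np.array([uv[0],uv[1],1.]); return -R.T@t,d/np.linalg.norm(d)
def onz(name,uv,z):
    o,d=ray(name,uv); return o+d*(z-o[2])/d[2]
def tri(uvs,uvt):
    o1,d1=ray('side',uvs);o2,d2=ray('top',uvt)
    A=np.c_[d1,-d2]; s=np.linalg.lstsq(A,o2-o1,rcond=None)[0]; p=o1+d1*s[0];q=o2+d2*s[1]
    return (p+q)/2,np.linalg.norm(p-q)
E
python3 - <<'E'
from h import *
snap('side','s0');snap('top','t0')
for n in('side','top'): print(n,ray(n,(280,210)))
s=ctrl.get_state();print(s)
E
```

```text
pics
side (array([0.03349244, 0.7995979 , 0.80873661]), array([ 0.41272863, -0.71001823, -0.57055165]))
top (array([ 0.40626957, -0.04246277,  1.30748482]), array([ 0.15176823, -0.0222216 , -0.98816628]))
{'time': 0.1, 'joint_positions': array([ 1.18109741,  0.32174436, -0.07008242,  1.45157007,  0.02259535,
        1.37077094, -0.05688337]), 'qd': array([-8.82604571e-04, -8.88548147e-04,  1.14045074e-03, -1.83992905e-03,
       -7.47127974e-05, -1.42148238e-03,  1.73072544e-04]), 'joint_torque': array([ 8.20766695e-05, -4.92570519e+01, -4.05620914e-01, -3.13397884e+01,
       -6.41585304e-02,  3.94475518e-02,  7.94792959e-05]), 'position': array([ 0.25516464, -0.59730547,  0.23256519]), 'tool_rot': array([-3.07614796e+00, -6.29718442e-01,  6.73000859e-04]), 'ft_force': array([-0.31382477, -0.10268147,  0.32668973]), 'torque': array([ 0.03861006,  0.01830459, -0.04375555]), 'grip_width': 0.9980154356271831}
```

View pics/s0.png

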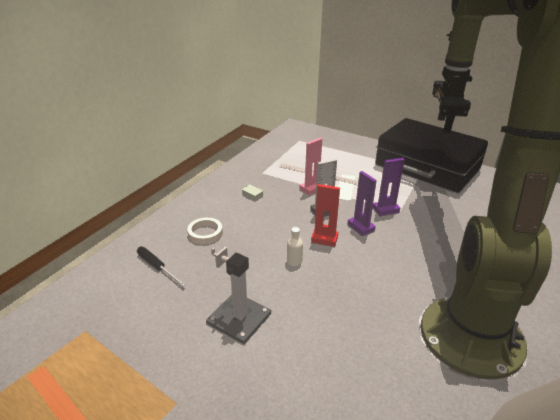

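View pics/t0.png

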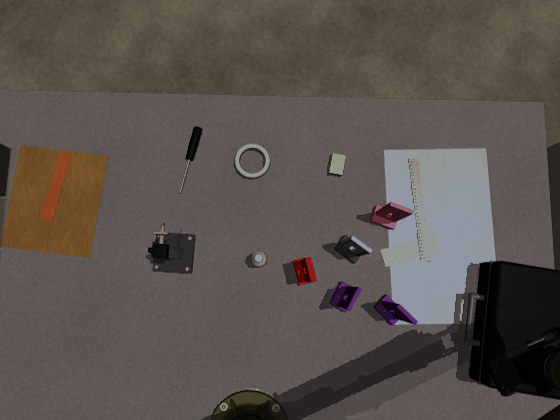

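Run:
```python
from h import *
s=np.load('pics/s0.npy');t=np.load('pics/t0.npy')
save(s,'s0a',(280,130,420,250),5.7);save(t,'t0a',(280,190,430,340),4)
save(s,'s0b',(195,215,315,345),4.5);save(t,'t0b',(140,210,280,290),5.7)
```

```text
(no output)
```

View pics/s0a.png

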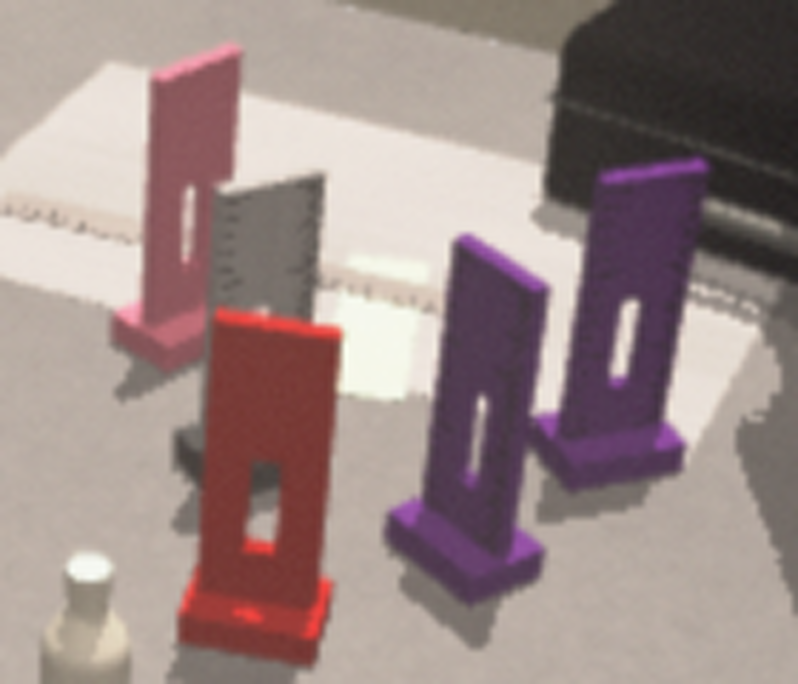

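View pics/t0a.png

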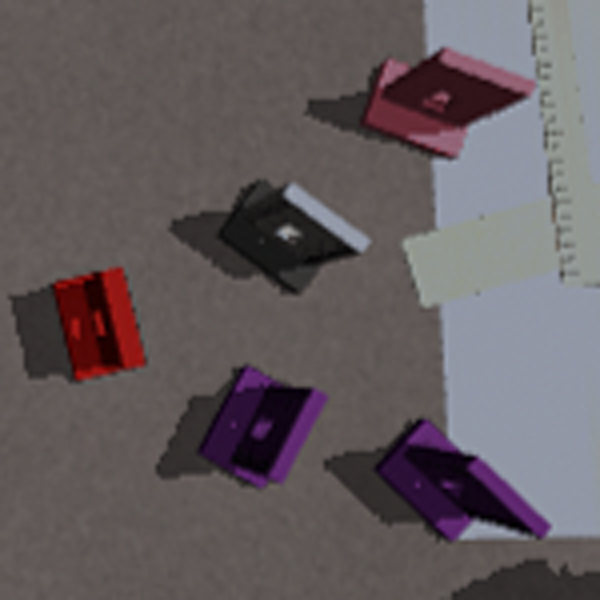

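View pics/s0b.png

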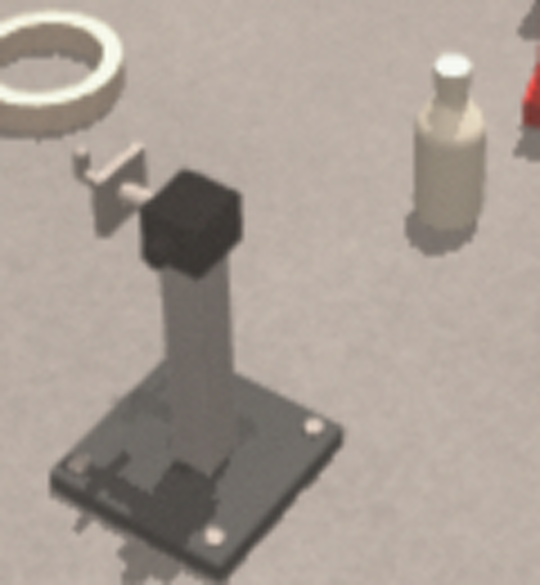

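View pics/t0b.png

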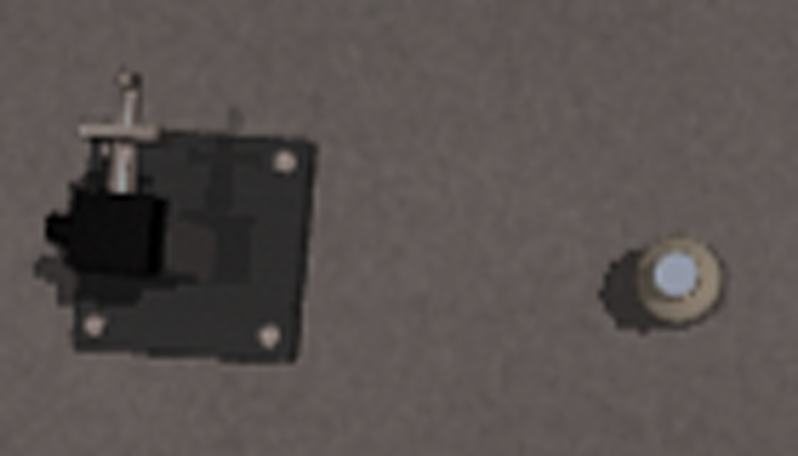

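Run:
```python
from h import *
s=np.load('pics/s0.npy');t=np.load('pics/t0.npy')
save(np.clip(s*1.3,0,255).astype('uint8'),'s0c',(300,150,350,225),8);save(np.clip(t.astype(float)*1.8,0,255).astype('uint8'),'t0c',(325,225,385,270),12)
save(np.clip(t.astype(float)*2.5,0,255).astype('uint8'),'t0d',(140,215,205,280),9)
```

```text
(no output)
```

View pics/t0c.png

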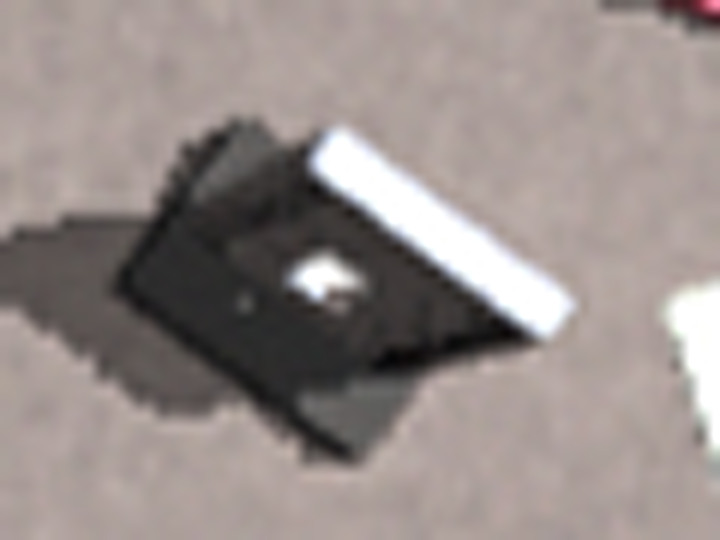

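View pics/s0c.png

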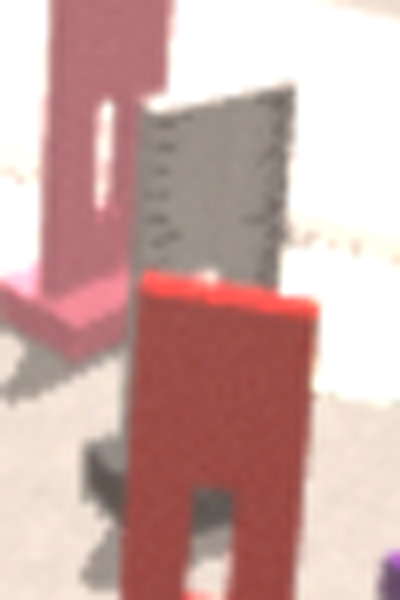

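View pics/t0d.png

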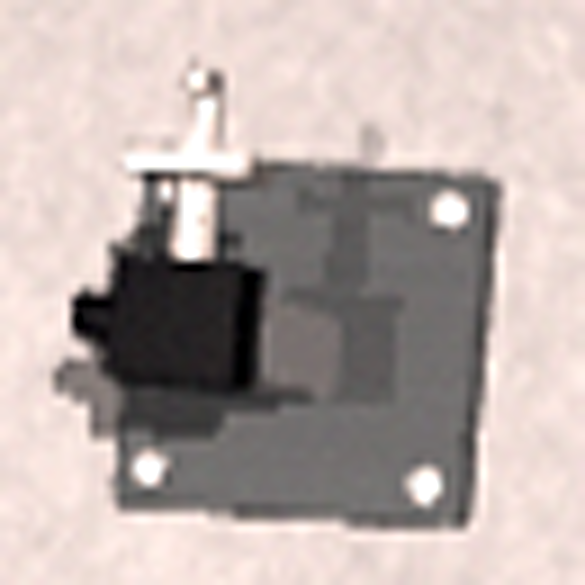

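```bash
cat > fit.py <<'E'
from h import *
from scipy.optimize import least_squares
def un(p,s,o): return (np.array(p,float)+.5)/s-.5+np.array(o)
def W(pose,L):
    x,y,th=pose; c,s=np.cos(th),np.sin(th); L=np.array(L,float)
    return np.c_[x+c*L[:,0]-s*L[:,1], y+s*L[:,0]+c*L[:,1], L[:,2]]
T=lambda p:un(p,12,(325,225)); S=lambda p:un(p,8,(300,150))
obs=[('top',T((340,125)),(-.005,-.03,.18)),('top',T((578,300)),(-.005,.03,.18)),('top',T((545,340)),(.005,.03,.18)),('top',T((308,165)),(.005,-.03,.18)),
('top',T((120,285)),(.025,-.035,.0)),('top',T((350,460)),(.025,.035,0.)),('top',T((245,118)),(-.025,-.035,.02)),
('side',S((138,104)),(.005,-.03,.18)),('side',S((294,87)),(.005,.03,.18))]
def res(p,obs,f=lambda L,p:L):
    r=[]
    for n,uv,L in obs: r+=list(proj(n,W(p[:3],[f(L,p)]))[0]-uv)
    return np.array(r)
r=least_squares(res,[.6,-.1,2.5],args=(obs,),loss='soft_l1',f_scale=.7)
print('gauge',r.x[:2],np.degrees(r.x[2]));print(res(r.x,obs).reshape(-1,2).round(1).tolist())
T=lambda p:un(p,9,(140,215)); S=lambda p:un(p,4.5,(195,215))
obs2=[('top',T((117,508)),(-.05,.055,.014)),('top',T((465,525)),(-.05,-.055,.014)),('top',T((497,180)),(.06,-.055,.014)),
('side',S((52,480)),(.06,.055,.0)),('side',S((220,578)),(-.05,.055,0)),('side',S((342,432)),(-.05,-.055,.014)),
('top',T((127,167)),(.046,.017,-1.014)),('top',T((250,167)),(.046,-.017,-1.014)),('side',S((145,147)),(.046,-.017,-1.014)),('side',S((93,183)),(.046,.017,-1.014)),('side',S((97,237)),(.046,.017,-.978))]
f=lambda L,p: L if L[2]>=0 else (L[0],L[1],p[3]+(-1*L[2]-1))
r=least_squares(res,[.6,.3,0,.165],args=(obs2,f),loss='soft_l1',f_scale=.7)
print('stand',r.x[:2],np.degrees(r.x[2]),r.x[3]);print(res(r.x,obs2,f).reshape(-1,2).round(1).tolist())
E
python3 fit.py
```

```text
gauge [ 0.50053273 -0.26933704] 144.08756908294205
[[-0.1, -0.1], [-0.0, 0.1], [0.3, 0.0], [0.2, -0.2], [-0.9, 0.0], [-0.1, 0.5], [0.2, -0.7], [1.0, 0.9], [-0.3, -0.9]]
stand [0.47065459 0.22455647] -2.9010953470350382 0.17102069314088808
[[-0.6, 0.1], [-0.1, 1.2], [0.3, 0.4], [-0.5, 1.9], [0.3, 1.8], [1.3, -1.5], [0.6, -1.5], [0.8, -0.5], [-1.6, -0.6], [-0.2, -0.1], [0.2, 0.6]]
```

```bash
cat > plan.py <<'E'
from h import *
import sys,json
from scipy.spatial.transform import Rotation as Ro
def Rdown(psi): # tool y yaw in rad, z down
    y=np.array([np.cos(psi),np.sin(psi),0]); z=np.array([0,0,-1.]); x=np.cross(y,z); return np.c_[x,y,z]
def cur():
    s=ctrl.get_state(); return np.array(s['position']),Ro.from_rotvec(s['tool_rot']).as_matrix(),s
def rep(s=None):
    p,R,s=cur(); print('t',round(s['time'],2),'p',p.round(4),'yawy',round(np.degrees(np.arctan2(R[1,1],R[0,1])),2),'tilt',R[:2,2].round(4),'F',s['ft_force'].round(2),'w',round(s['grip_width']*87,1),'q',s['joint_positions'].round(3))
def plan(xyz,yawdeg,n,turn=None):
    """turn: total yaw change in deg if >180 route matters; else shortest"""
    p,R,s=cur(); rep()
    y0=np.degrees(np.arctan2(R[1,1],R[0,1])); d=(yawdeg-y0+180)%360-180
    if turn is not None: d=d+360*round((turn-d)/360)
    xyz=np.array(xyz,float); p0=p.copy(); rows=[]
    for i in range(1,n+1):
        f=i/n; pi=p0+(xyz-p0)*f; Ri=Rdown(np.radians(y0+d*f))
        tr=np.round(R.T@(pi-p),4); an=np.round(Ro.from_matrix(R.T@Ri).as_rotvec(),3)
        rows.append({'travel':[float(v)+0 for v in tr],'angular':[float(v)+0 for v in an]})
        p=p+R@tr; R=R@Ro.from_rotvec(an).as_matrix()
    for i in range(0,n,5): print(json.dumps(rows[i:i+5]))
    print('end',p.round(4))
E
python3 - <<'E'
from plan import *
for n,uv,z in [('red',(304,270),.0),('purple1',(346,296),0.05),('purple2',(392,308),.05),('pink',(386,214),.03),('bottle',(259,259),.1),('tape',(252,161),0),('block',(337,164),.02),('screw',(182,190),0.01)]: print(n,onz('top',uv,z).round(3))
plan((.5005,-.2693,.24),-35.9,12)
E
```

```text
red [ 0.438 -0.143  0.   ]
purple1 [ 0.37  -0.253  0.05 ]
purple2 [ 0.341 -0.376  0.05 ]
pink [ 0.599 -0.369  0.03 ]
bottle [ 0.461 -0.017  0.1  ]
tape [0.75  0.013 0.   ]
block [ 0.742 -0.232  0.02 ]
screw [0.657 0.211 0.01 ]
t 0.1 p [ 0.2552 -0.5973  0.2326] yawy -66.86 tilt [-0.0008  0.0015] F [-0.31 -0.1   0.33] w 86.8 q [ 1.181  0.322 -0.07   1.452  0.023  1.371 -0.057]
[{"travel": [0.0295, -0.0171, -0.0006], "angular": [-0.002, 0.0, -0.045]}, {"travel": [0.0303, -0.0158, -0.0006], "angular": [0.0, 0.0, -0.045]}, {"travel": [0.031, -0.0143, -0.0006], "angular": [0.0, 0.0, -0.045]}, {"travel": [0.0316, -0.013, -0.0007], "angular": [0.0, 0.0, -0.045]}, {"travel": [0.0321, -0.0115, -0.0006], "angular": [0.0, 0.0, -0.045]}]
[{"travel": [0.0326, -0.0101, -0.0006], "angular": [0.0, 0.0, -0.045]}, {"travel": [0.033, -0.0086, -0.0006], "angular": [0.0, 0.0, -0.045]}, {"travel": [0.0334, -0.0071, -0.0007], "angular": [0.0, 0.0, -0.045]}, {"travel": [0.0337, -0.0056, -0.0006], "angular": [0.0, 0.0, -0.045]}, {"travel": [0.0339, -0.0041, -0.0006], "angular": [0.0, 0.0, -0.045]}]
[{"travel": [0.034, -0.0026, -0.0007], "angular": [0.0, 0.0, -0.045]}, {"travel": [0.0341, -0.001, -0.0006], "angular": [0.0, 0.0, -0.045]}]
end [ 0.5005 -0.2693  0.24  ]
```

Lookalikes of the gauge, by side/top pixel:
- Pink: (313,165) / (390,214)
- Red: (327,213) / (304,270)
- Purple: (365,200) / (346,296)
- Purple: (390,185) / (396,310)
- Grey aluminium plate on a dark foot: (325,180) / (353,247)

I choose the grey one. The crop shows a grey plate with dark graduation lines on the face towards the side camera, and a dark foot.

>>> servo_tool([
  {"travel": [0.03,-0.017,-0.005],"angular": [-0.002,0,-0.045]},
  {"travel": [0.03,-0.016,-0.005],"angular": [0,0,-0.045]},
  {"travel": [0.031,-0.014,0],"angular": [0,0,-0.045]},
  {"travel": [0.032,-0.013,0],"angular": [0,0,-0.045]},
  {"travel": [0.032,-0.0115,0],"angular": [0,0,-0.045]},
], claw=0.05)

```text
time: 0.6
position: [0.3588, -0.4596, 0.243]
tool_rot: [2.985, 0.974, -0.0]
ft_force: [0.7, -0.8, 0.5]
grip_width: 0.639
```

>>> servo_tool([
  {"travel": [0.0325,-0.01,0],"angular": [0,0,-0.045]},
  {"travel": [0.033,-0.0085,0],"angular": [0,0,-0.045]},
  {"travel": [0.033,-0.007,0],"angular": [0,0,-0.045]},
  {"travel": [0.034,-0.0055,0],"angular": [0,0,-0.045]},
  {"travel": [0.034,-0.004,0],"angular": [0,0,-0.045]},
])

```text
time: 1.1
position: [0.461, -0.3234, 0.2429]
tool_rot: [2.857, 1.303, -0.001]
ft_force: [-0.4, -0.9, -0.0]
grip_width: 0.573
```

>>> servo_tool([
  {"travel": [0.034,-0.0025,0],"angular": [0,0,-0.045]},
  {"travel": [0.034,-0.001,0],"angular": [0,0,-0.045]},
  {"travel": [0,0,0],"angular": [0,0,0]},
])

```text
time: 1.4
position: [0.5047, -0.264, 0.243]
tool_rot: [-2.791, -1.442, -0.004]
ft_force: [-0.6, 0.6, -0.9]
grip_width: 0.577
```

Run:
```python
from plan import *
snap('side','s1',(280,90,420,240),4);snap('top','t1',(310,200,430,300),6)
plan((.5005,-.2693,.158),-35.9,5)
```

```text
t 1.5 p [ 0.5016 -0.2694  0.2427] yawy -35.81 tilt [-0.0001 -0.0017] F [-0.45 -0.16 -0.7 ] w 50.0 q [ 0.79   0.166 -0.386  1.633  0.065  1.355 -0.23 ]
[{"travel": [-0.0001, -0.0002, 0.0169], "angular": [0.001, 0.001, 0.0]}, {"travel": [-0.0001, -0.0002, 0.017], "angular": [0.0, 0.0, 0.001]}, {"travel": [-0.0001, -0.0002, 0.0169], "angular": [0.0, 0.0, 0.0]}, {"travel": [-0.0001, -0.0002, 0.017], "angular": [0.0, 0.0, 0.0]}, {"travel": [-0.0001, -0.0002, 0.0169], "angular": [0.0, 0.0, 0.001]}]
end [ 0.5005 -0.2693  0.158 ]
```

View pics/s1.png

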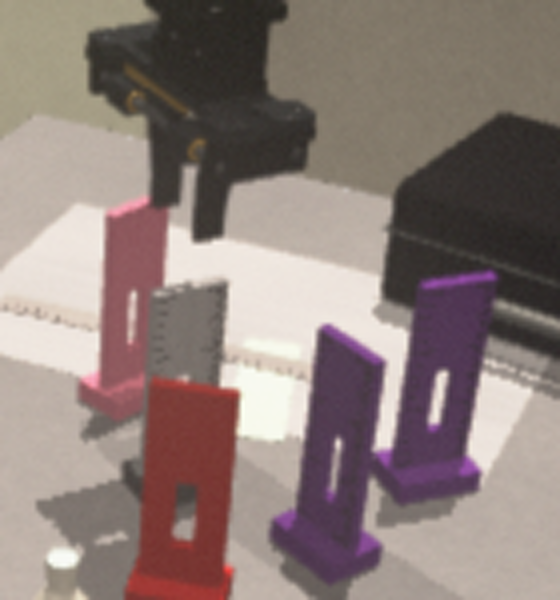

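View pics/t1.png

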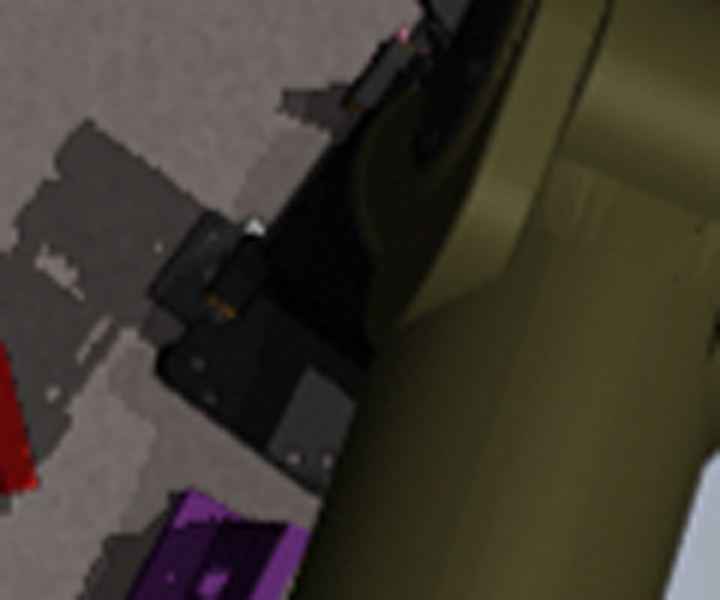

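Side view: the open jaws hang over the grey gauge, whose top edge is at crop (190,285). One finger is on each side and the neighbours are clear. Descending now.

>>> servo_tool([
  {"travel": [0,-0.001,0.02],"angular": [0.001,0.001,0]},
  {"travel": [0,0,0.02],"angular": [0,0,0]},
  {"travel": [0,0,0.02],"angular": [0,0,0]},
  {"travel": [0,0,0.015],"angular": [0,0,0]},
  {"travel": [0,0,0.0095],"angular": [0,0,0]},
])

```text
time: 2.0
position: [0.4994, -0.2707, 0.1571]
tool_rot: [-2.799, -1.425, 0.002]
ft_force: [0.3, 0.6, 0.3]
grip_width: 0.577
```

>>> servo_tool([
  {"travel": [0,0,0],"angular": [0,0,0]},
  {"travel": [0,0,0],"angular": [0,0,0]},
])

```text
time: 2.2
position: [0.5009, -0.2702, 0.1592]
tool_rot: [2.797, 1.427, 0.001]
ft_force: [0.6, 0.5, -0.2]
grip_width: 0.574
```

Run:
```python
from plan import *
snap('side','s2',(280,90,420,240),4)
rep()
```

```text
t 2.25 p [ 0.5012 -0.2702  0.1596] yawy -35.94 tilt [ 0.0019 -0.0013] F [ 0.49 -0.33  0.4 ] w 50.0 q [ 0.786  0.22  -0.384  1.742  0.089  1.194 -0.249]
```

View pics/s2.png

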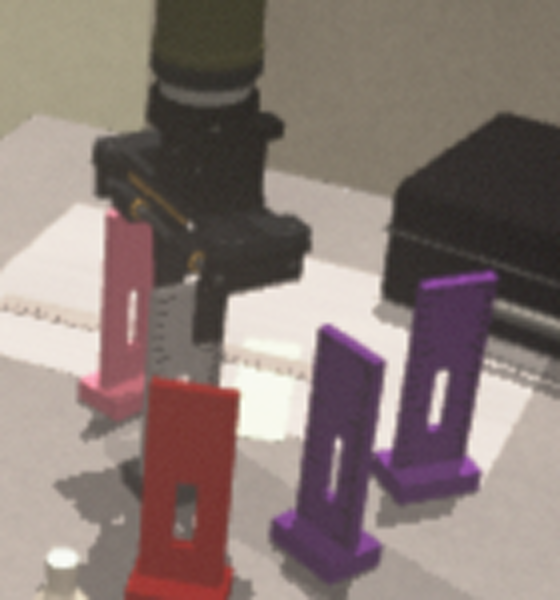

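Run:
```python
from plan import *
p,R,s=cur()
for d in (.0,.025,.032,-.032):
    for z in(-.011,.019): print(d,z,(proj('side',p+R@np.array([0,-d,-z*-1*-1 if 0 else -z]))-[280,90])*4)
```

```text
0.0 -0.011 [[181.63582331 319.67492676]]
0.0 0.019 [[184.3300748  283.88791106]]
0.025 -0.011 [[197.98316937 335.45145865]]
0.025 0.019 [[200.93180463 299.35064394]]
0.032 -0.011 [[202.64502196 339.95052937]]
0.032 0.019 [[205.6673363 303.7612844]]
-0.032 -0.011 [[161.37551627 300.12206608]]
-0.032 0.019 [[163.76308639 264.73196459]]
```

>>> servo_tool([
  {"travel": [0,0,0],"angular": [0,0,0]},
  {"travel": [0,0,0],"angular": [0,0,0]},
  {"travel": [0,0,0],"angular": [0,0,0]},
  {"travel": [0,0,0],"angular": [0,0,0]},
  {"travel": [0,0,0],"angular": [0,0,0]},
], claw=0.0, squeeze=30)

```text
time: 2.75
position: [0.5007, -0.2698, 0.1588]
tool_rot: [2.797, 1.428, 0.001]
ft_force: [0.1, 0.3, -0.0]
grip_width: 0.206
```

>>> servo_tool([
  {"travel": [0,0,0],"angular": [0,0,0]},
  {"travel": [0,0,0],"angular": [0,0,0]},
])

```text
time: 2.95
position: [0.5007, -0.2697, 0.1585]
tool_rot: [2.798, 1.428, 0.0]
ft_force: [0.5, 0.1, -1.9]
grip_width: 0.112
```

Run:
```python
from plan import *
rep()
```

```text
t 2.95 p [ 0.5007 -0.2697  0.1585] yawy -35.92 tilt [ 0.0005 -0.0004] F [ 0.54  0.13 -1.88] w 9.8 q [ 0.786  0.221 -0.384  1.744  0.089  1.193 -0.249]
```

>>> servo_tool([
  {"travel": [0,0,-0.01],"angular": [0,0,0]},
  {"travel": [0,0,-0.03],"angular": [0,0,0]},
  {"travel": [0,0,-0.045],"angular": [0,0,0]},
  {"travel": [0,0,-0.045],"angular": [0,0,0]},
  {"travel": [0,0,-0.045],"angular": [0,0,0]},
])

```text
time: 3.45
position: [0.5, -0.2693, 0.3353]
tool_rot: [-2.798, -1.428, 0.001]
ft_force: [1.6, -0.2, -4.0]
grip_width: 0.11
```

>>> servo_tool([
  {"travel": [0,0,-0.035],"angular": [0,0,0]},
  {"travel": [0,0,-0.01],"angular": [0,0,0]},
  {"travel": [0,0,0],"angular": [0,0,0]},
])

```text
time: 3.75
position: [0.501, -0.2697, 0.3795]
tool_rot: [2.796, 1.427, 0.002]
ft_force: [0.5, -0.1, -4.2]
grip_width: 0.109
```

Run:
```python
from plan import *
snap('side','s3',(250,20,420,210),3.5)
plan((.60,.05,.378),105,20,turn=141)
```

```text
t 3.8 p [ 0.5003 -0.2695  0.3774] yawy -35.91 tilt [-0.0008  0.0003] F [-0.12  1.5  -4.55] w 9.8 q [ 0.787  0.138 -0.386  1.399  0.052  1.616 -0.22 ]
[{"travel": [0.0159, -0.0053, 0.0], "angular": [-0.001, 0.0, -0.123]}, {"travel": [0.0164, -0.0034, -0.0001], "angular": [0.0, 0.0, -0.123]}, {"travel": [0.0166, -0.0013, 0.0], "angular": [0.0, 0.0, -0.123]}, {"travel": [0.0168, 0.0008, 0.0], "angular": [0.0, 0.0, -0.123]}, {"travel": [0.0165, 0.0027, -0.0001], "angular": [0.0, 0.0, -0.123]}]
[{"travel": [0.016, 0.0048, 0.0], "angular": [0.0, 0.0, -0.123]}, {"travel": [0.0153, 0.0068, 0.0], "angular": [0.0, 0.0, -0.123]}, {"travel": [0.0144, 0.0085, -0.0001], "angular": [0.0, 0.0, -0.123]}, {"travel": [0.0132, 0.0103, 0.0], "angular": [0.0, 0.0, -0.123]}, {"travel": [0.0119, 0.0118, -0.0001], "angular": [0.0, 0.0, -0.123]}]
[{"travel": [0.0103, 0.0131, 0.0], "angular": [0.0, 0.0, -0.123]}, {"travel": [0.0086, 0.0144, 0.0], "angular": [0.0, 0.0, -0.123]}, {"travel": [0.0068, 0.0153, -0.0001], "angular": [0.0, 0.0, -0.123]}, {"travel": [0.0049, 0.016, 0.0], "angular": [0.0, 0.0, -0.123]}, {"travel": [0.0029, 0.0165, 0.0], "angular": [0.0, 0.0, -0.123]}]
[{"travel": [0.0009, 0.0167, -0.0001], "angular": [0.0, 0.0, -0.123]}, {"travel": [-0.0013, 0.0167, 0.0], "angular": [0.0, 0.0, -0.122]}, {"travel": [-0.0032, 0.0164, 0.0], "angular": [0.0, 0.0, -0.123]}, {"travel": [-0.0052, 0.0159, -0.0001], "angular": [0.0, 0.0, -0.123]}, {"travel": [-0.0072, 0.0151, 0.0], "angular": [0.0, 0.0, -0.123]}]
end [0.6   0.05  0.378]
```

View pics/s3.png

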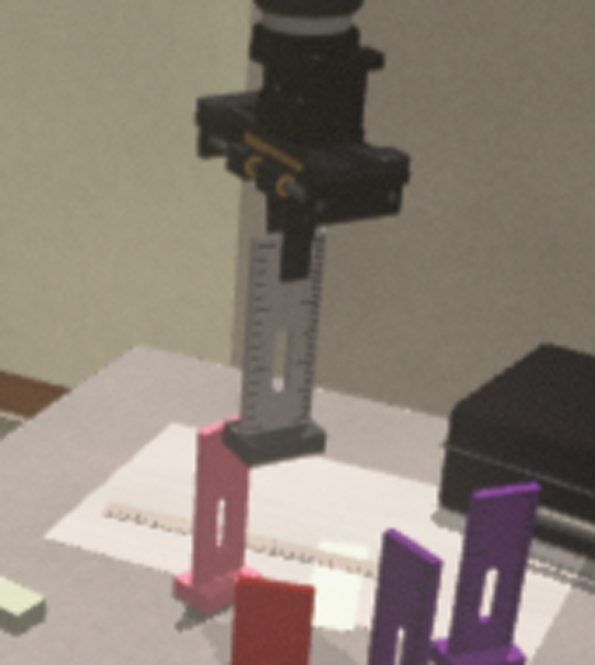

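The grey gauge hangs straight in the jaws with its graduated face towards the side camera (crop (285,340)). It is clear of its neighbours. Next I carry and turn it to a free spot.

>>> servo_tool([
  {"travel": [0.016,-0.005,0],"angular": [0,0,-0.1]},
  {"travel": [0.0165,-0.003,0],"angular": [0,0,-0.123]},
  {"travel": [0.0165,-0.001,0],"angular": [0,0,-0.123]},
  {"travel": [0.017,0.001,0],"angular": [0,0,-0.123]},
  {"travel": [0.0165,0.003,0],"angular": [0,0,-0.123]},
])

```text
time: 4.3
position: [0.5275, -0.1897, 0.375]
tool_rot: [-2.251, -2.185, 0.004]
ft_force: [-0.9, -0.1, -3.7]
grip_width: 0.113
```

>>> servo_tool([
  {"travel": [0.016,0.005,0],"angular": [0,0,-0.123]},
  {"travel": [0.015,0.007,0],"angular": [0,0,-0.123]},
  {"travel": [0.0145,0.0085,0],"angular": [0,0,-0.123]},
  {"travel": [0.013,0.01,0],"angular": [0,0,-0.123]},
  {"travel": [0.012,0.012,0],"angular": [0,0,-0.123]},
])

```text
time: 4.8
position: [0.5545, -0.111, 0.3751]
tool_rot: [-1.484, -2.763, 0.003]
ft_force: [0.8, 0.2, -3.6]
grip_width: 0.111
```

>>> servo_tool([
  {"travel": [0.0105,0.013,0],"angular": [0,0,-0.123]},
  {"travel": [0.0085,0.0145,0],"angular": [0,0,-0.123]},
  {"travel": [0.007,0.0155,0],"angular": [0,0,-0.123]},
  {"travel": [0.005,0.016,0],"angular": [0,0,-0.123]},
  {"travel": [0.003,0.0165,0],"angular": [0,0,-0.123]},
])

```text
time: 5.3
position: [0.5812, -0.0314, 0.375]
tool_rot: [-0.578, -3.083, 0.001]
ft_force: [-0.6, -1.1, -4.6]
grip_width: 0.108
```

>>> servo_tool([
  {"travel": [0.001,0.0165,0],"angular": [0,0,-0.123]},
  {"travel": [-0.001,0.0165,0],"angular": [0,0,-0.123]},
  {"travel": [-0.003,0.0165,0],"angular": [0,0,-0.123]},
  {"travel": [-0.005,0.016,0],"angular": [0,0,-0.1]},
  {"travel": [0,0,0],"angular": [0,0,0]},
])

```text
time: 5.8
position: [0.6015, 0.0347, 0.3753]
tool_rot: [0.155, -3.133, -0.004]
ft_force: [-1.6, 1.5, -3.8]
grip_width: 0.111
```

Run:
```python
from plan import *
snap('side','s4',(180,20,420,260),2.5);snap('top','t4')
plan((.60,.03,.17),98,5)
```

```text
t 5.9 p [0.6018 0.0311 0.3762] yawy 95.26 tilt [-0.0035 -0.0011] F [-0.17 -0.93 -4.02] w 10.1 q [ 0.518  0.275 -0.784  1.302  0.193  1.645  1.429]
[{"travel": [0.0002, -0.0002, 0.0412], "angular": [-0.001, -0.004, -0.01]}, {"travel": [0.0004, -0.0001, 0.0413], "angular": [0.0, 0.0, -0.009]}, {"travel": [0.0004, -0.0002, 0.0412], "angular": [0.0, 0.0, -0.01]}, {"travel": [0.0004, -0.0002, 0.0413], "angular": [0.0, 0.0, -0.009]}, {"travel": [0.0004, -0.0002, 0.0412], "angular": [0.0, 0.0, -0.01]}]
end [0.6  0.03 0.17]
```

View pics/s4.png

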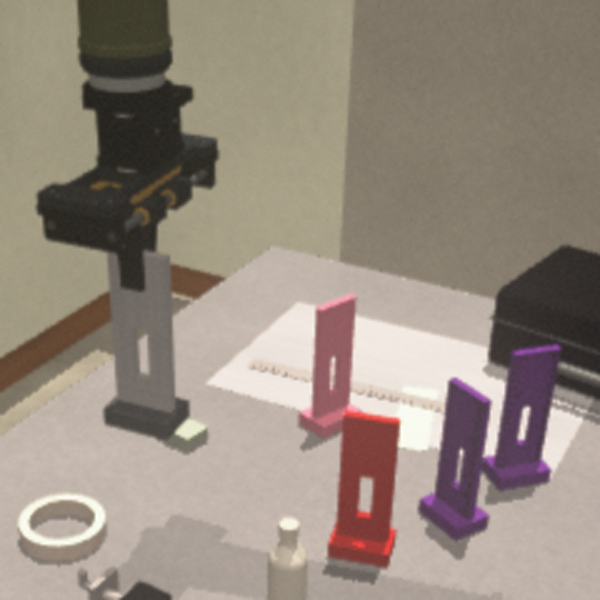

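View pics/t4.png

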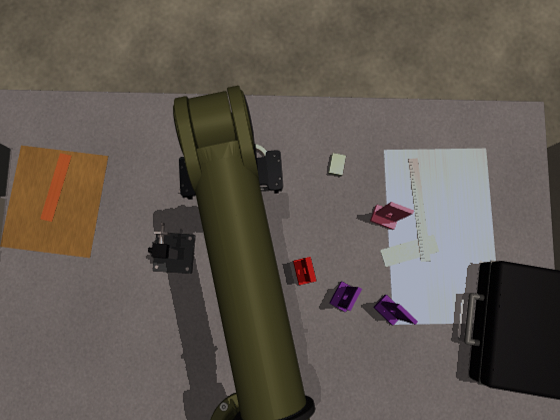

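>>> servo_tool([
  {"travel": [0,0,0.03],"angular": [-0.001,-0.002,0]},
  {"travel": [0,0,0.045],"angular": [0,0,0]},
  {"travel": [0,0,0.045],"angular": [0,0,0]},
  {"travel": [0,0,0.045],"angular": [0,0,0]},
  {"travel": [0,0,0.025],"angular": [0,0,0]},
])

```text
time: 6.4
position: [0.5999, 0.0288, 0.1833]
tool_rot: [0.14, -3.134, 0.001]
ft_force: [-0.2, 0.3, -5.4]
grip_width: 0.116
```

>>> servo_tool([
  {"travel": [0,0,0.012],"angular": [0,0,0]},
  {"travel": [0,0,0.005],"angular": [0,0,0]},
  {"travel": [0,0,0],"angular": [0,0,0]},
  {"travel": [0,0,0],"angular": [0,0,0]},
])

```text
time: 6.8
position: [0.6041, 0.0316, 0.1734]
tool_rot: [-0.145, 3.133, 0.001]
ft_force: [0.1, 0.4, -4.4]
grip_width: 0.11
```

Run:
```python
from plan import *
rep()
```

```text
t 6.8 p [0.6041 0.0316 0.1734] yawy 95.3 tilt [0.0053 0.0006] F [ 0.08  0.35 -4.4 ] w 9.5 q [ 0.526  0.348 -0.761  1.631  0.251  1.257  1.382]
```

>>> servo_tool([
  {"travel": [0,0,0.004],"angular": [0,0,0]},
  {"travel": [0,0,0.004],"angular": [0,0,0]},
  {"travel": [0,0,0.002],"angular": [0,0,0]},
  {"travel": [0,0,0.001],"angular": [0,0,0]},
  {"travel": [0,0,0],"angular": [0,0,0]},
])

```text
time: 7.3
position: [0.6029, 0.0316, 0.1604]
tool_rot: [-0.146, 3.136, 0.001]
ft_force: [-0.6, -0.2, -4.1]
grip_width: 0.112
```

>>> servo_tool([
  {"travel": [0,0,0.001],"angular": [0,0,0]},
  {"travel": [0,0,0],"angular": [0,0,0]},
])

```text
time: 7.5
position: [0.603, 0.0317, 0.1595]
tool_rot: [-0.146, 3.136, 0.001]
ft_force: [-0.7, -0.5, -4.0]
grip_width: 0.115
```

>>> servo_tool([
  {"travel": [0,0,0.001],"angular": [0,0,0]},
  {"travel": [0,0,0],"angular": [0,0,0]},
])

```text
time: 7.7
position: [0.6032, 0.0316, 0.1587]
tool_rot: [-0.146, 3.135, 0.001]
ft_force: [-0.1, -0.4, -3.5]
grip_width: 0.112
```

>>> servo_tool([
  {"travel": [0,0,0.001],"angular": [0,0,0]},
  {"travel": [0,0,0],"angular": [0,0,0]},
])

```text
time: 7.9
position: [0.6036, 0.0317, 0.1586]
tool_rot: [-0.146, 3.134, 0.0]
ft_force: [-0.6, -1.1, 0.5]
grip_width: 0.114
```

The bench now carries the gauge: Fz went from -4 to 0.5 N. I release it, rise, make a half turn back and regrasp.

>>> servo_tool([
  {"travel": [0,0,0],"angular": [0,0,0]},
  {"travel": [0,0,0],"angular": [0,0,0]},
  {"travel": [0,0,0],"angular": [0,0,0]},
  {"travel": [0,0,0],"angular": [0,0,0]},
  {"travel": [0,0,0],"angular": [0,0,0]},
], claw=0.05)

```text
time: 8.4
position: [0.603, 0.0317, 0.1576]
tool_rot: [-0.146, 3.136, 0.001]
ft_force: [-0.1, 0.3, 0.2]
grip_width: 0.482
```

>>> servo_tool([
  {"travel": [0,0,-0.01],"angular": [0,0,0]},
  {"travel": [0,0,-0.025],"angular": [0,0,0]},
  {"travel": [0,0,-0.03],"angular": [0,0,0]},
  {"travel": [0,0,-0.015],"angular": [0,0,0]},
  {"travel": [0,0,0],"angular": [0,0,0]},
])

```text
time: 8.9
position: [0.6043, 0.032, 0.2405]
tool_rot: [-0.146, 3.131, 0.0]
ft_force: [0.8, 0.1, -0.1]
grip_width: 0.575
```

Run:
```python
from plan import *
snap('side','s5',(180,60,380,260),3)
plan((.603,.0316,.24),-84.7,23,turn=-180)
```

```text
t 8.95 p [0.6034 0.0317 0.2385] yawy 95.34 tilt [0.0045 0.0004] F [-0.05 -0.03 -0.95] w 50.1 q [ 0.538  0.303 -0.775  1.546  0.215  1.375  1.409]
[{"travel": [0.0, 0.0, -0.0001], "angular": [0.0, 0.004, 0.137]}, {"travel": [0.0, 0.0, 0.0], "angular": [0.0, 0.0, 0.136]}, {"travel": [0.0, 0.0, -0.0001], "angular": [0.0, 0.0, 0.137]}, {"travel": [0.0, 0.0, -0.0001], "angular": [0.0, 0.0, 0.136]}, {"travel": [0.0001, -0.0001, 0.0], "angular": [0.001, 0.0, 0.137]}]
[{"travel": [0.0, 0.0, -0.0001], "angular": [0.0, 0.0, 0.137]}, {"travel": [0.0, 0.0, -0.0001], "angular": [0.0, 0.0, 0.136]}, {"travel": [0.0, 0.0, 0.0], "angular": [0.0, 0.0, 0.137]}, {"travel": [0.0, 0.0, -0.0001], "angular": [0.0, 0.0, 0.137]}, {"travel": [0.0, 0.0, -0.0001], "angular": [0.0, 0.0, 0.136]}]
[{"travel": [0.0, 0.0, 0.0], "angular": [0.0, 0.001, 0.137]}, {"travel": [0.0, -0.0001, -0.0001], "angular": [0.0, 0.0, 0.136]}, {"travel": [0.0, 0.0, -0.0001], "angular": [0.0, 0.0, 0.137]}, {"travel": [0.0, 0.0, 0.0], "angular": [0.0, 0.0, 0.137]}, {"travel": [0.0, 0.0, -0.0001], "angular": [0.0, 0.0, 0.136]}]
[{"travel": [0.0, 0.0, -0.0001], "angular": [0.0, 0.0, 0.137]}, {"travel": [-0.0001, 0.0, 0.0], "angular": [0.0, 0.0, 0.137]}, {"travel": [0.0, 0.0, -0.0001], "angular": [0.0, 0.0, 0.136]}, {"travel": [0.0, 0.0, -0.0001], "angular": [0.0, 0.0, 0.137]}, {"travel": [0.0, 0.0, 0.0], "angular": [-0.001, 0.0, 0.136]}]
[{"travel": [0.0, 0.0, -0.0001], "angular": [0.0, 0.0, 0.137]}, {"travel": [0.0, 0.0, -0.0001], "angular": [0.0, 0.0, 0.137]}, {"travel": [-0.0001, 0.0, 0.0], "angular": [0.0, 0.0, 0.136]}]
end [0.603  0.0316 0.24  ]
```

View pics/s5.png

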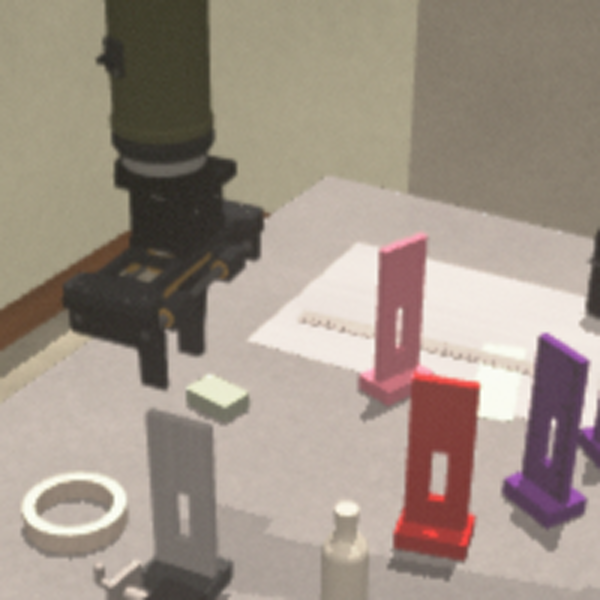

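The gauge stands upright and free at crop (183,490), blank face towards the camera, with the jaws above it. Turning back.

>>> servo_tool([
  {"travel": [0,0,0],"angular": [0,0.004,0.12]},
  {"travel": [0,0,0],"angular": [0,0,0.137]},
  {"travel": [0,0,0],"angular": [0,0,0.137]},
  {"travel": [0,0,0],"angular": [0,0,0.137]},
  {"travel": [0,0,0],"angular": [0,0,0.137]},
])

```text
time: 9.45
position: [0.6019, 0.0313, 0.2355]
tool_rot: [-0.898, -3.006, 0.001]
ft_force: [0.3, 0.5, 0.4]
grip_width: 0.574
```

>>> servo_tool([
  {"travel": [0,0,0],"angular": [0,0,0.137]},
  {"travel": [0,0,0],"angular": [0,0,0.137]},
  {"travel": [0,0,0],"angular": [0,0,0.137]},
  {"travel": [0,0,0],"angular": [0,0,0.137]},
  {"travel": [0,0,0],"angular": [0,0,0.137]},
])

```text
time: 9.95
position: [0.6019, 0.0314, 0.2354]
tool_rot: [-1.855, -2.53, 0.004]
ft_force: [0.3, -0.1, 0.9]
grip_width: 0.577
```

>>> servo_tool([
  {"travel": [0,0,0],"angular": [0,0,0.137]},
  {"travel": [0,0,0],"angular": [0,0,0.137]},
  {"travel": [0,0,0],"angular": [0,0,0.137]},
  {"travel": [0,0,0],"angular": [0,0,0.137]},
  {"travel": [0,0,0],"angular": [0,0,0.137]},
])

```text
time: 10.45
position: [0.6019, 0.0314, 0.2354]
tool_rot: [-2.598, -1.761, 0.006]
ft_force: [-0.1, -0.4, -0.3]
grip_width: 0.576
```

>>> servo_tool([
  {"travel": [0,0,0],"angular": [0,0,0.137]},
  {"travel": [0,0,0],"angular": [0,0,0.137]},
  {"travel": [0,0,0],"angular": [0,0,0.137]},
  {"travel": [0,0,0],"angular": [0,0,0.137]},
  {"travel": [0,0,0],"angular": [0,0,0.137]},
])

```text
time: 10.95
position: [0.6019, 0.0313, 0.2354]
tool_rot: [-3.04, -0.786, 0.007]
ft_force: [1.0, -0.6, -0.1]
grip_width: 0.578
```

>>> servo_tool([
  {"travel": [0,0,0],"angular": [0,0,0.137]},
  {"travel": [0,0,0],"angular": [0,0,0.137]},
  {"travel": [0,0,0],"angular": [0,0,0.12]},
  {"travel": [0,0,0],"angular": [0,0,0]},
  {"travel": [0,0,0],"angular": [0,0,0]},
])

```text
time: 11.45
position: [0.6022, 0.0315, 0.2362]
tool_rot: [-3.135, -0.189, 0.006]
ft_force: [0.6, 0.1, 0.2]
grip_width: 0.573
```

Run:
```python
from plan import *
snap('side','s6',(180,60,380,260),3)
plan((.603,.0316,.158),-84.7,5)
```

```text
t 11.5 p [0.6024 0.0316 0.2365] yawy -83.11 tilt [-0.0032  0.0005] F [-0.49  0.2  -0.13] w 50.1 q [ 0.223  0.245 -0.379  1.556  0.091  1.361 -1.615]
[{"travel": [0.0002, 0.0, 0.0157], "angular": [-0.001, 0.003, 0.006]}, {"travel": [0.0001, 0.0, 0.0157], "angular": [0.0, 0.0, 0.005]}, {"travel": [0.0001, 0.0, 0.0157], "angular": [0.0, 0.0, 0.006]}, {"travel": [0.0002, 0.0, 0.0157], "angular": [0.0, 0.0, 0.005]}, {"travel": [0.0001, 0.0, 0.0157], "angular": [0.0, 0.0, 0.006]}]
end [0.603  0.0316 0.158 ]
```

View pics/s6.png

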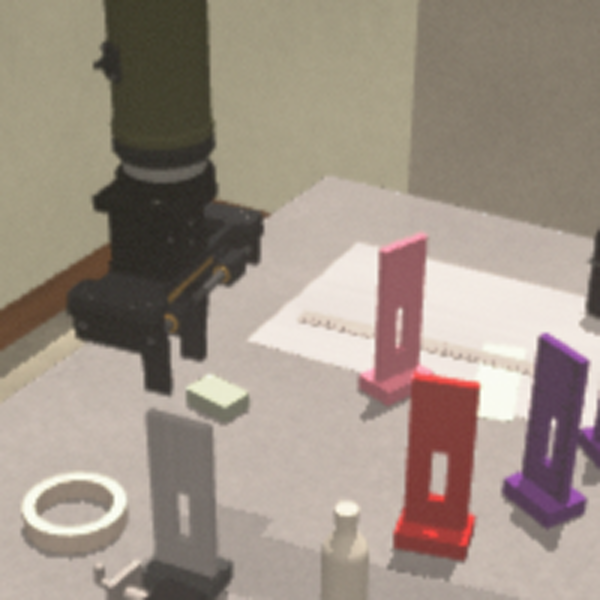

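The jaws are half-turned and still aligned over the grey gauge (crop (180,410)). Descending with a small yaw trim.

>>> servo_tool([
  {"travel": [0,0,0.02],"angular": [0,0.003,0.014]},
  {"travel": [0,0,0.02],"angular": [0,0,0.014]},
  {"travel": [0,0,0.02],"angular": [0,0,0]},
  {"travel": [0,0,0.012],"angular": [0,0,0]},
  {"travel": [0,0,0.006],"angular": [0,0,0]},
])

```text
time: 12.0
position: [0.6022, 0.0315, 0.1581]
tool_rot: [-3.137, -0.143, 0.001]
ft_force: [-0.1, 0.4, 0.2]
grip_width: 0.575
```

>>> servo_tool([
  {"travel": [0,0,0],"angular": [0,0,0]},
  {"travel": [0,0,0],"angular": [0,0,0]},
])

```text
time: 12.2
position: [0.6034, 0.0317, 0.1604]
tool_rot: [-3.138, -0.141, -0.004]
ft_force: [-0.6, -0.4, 0.4]
grip_width: 0.576
```

>>> servo_tool([
  {"travel": [0,0,0],"angular": [0,0,0]},
  {"travel": [0,0,0],"angular": [0,0,0]},
  {"travel": [0,0,0],"angular": [0,0,0]},
  {"travel": [0,0,0],"angular": [0,0,0]},
  {"travel": [0,0,0],"angular": [0,0,0]},
], claw=0.0, squeeze=30)

```text
time: 12.7
position: [0.6029, 0.0317, 0.1597]
tool_rot: [-3.138, -0.141, -0.003]
ft_force: [-0.2, 0.1, -0.4]
grip_width: 0.207
```

>>> servo_tool([
  {"travel": [0,0,0],"angular": [0,0,0]},
  {"travel": [0,0,0],"angular": [0,0,0]},
  {"travel": [0,0,0],"angular": [0,0,0]},
])

```text
time: 13.0
position: [0.6029, 0.0315, 0.1596]
tool_rot: [-3.138, -0.141, -0.002]
ft_force: [-0.2, -0.4, 0.1]
grip_width: 0.114
```

Run:
```python
from plan import *
rep()
```

```text
t 13.0 p [0.6029 0.0315 0.1596] yawy -84.86 tilt [0.0013 0.0006] F [-0.23 -0.4   0.06] w 9.9 q [ 0.216  0.291 -0.372  1.657  0.111  1.213 -1.661]
```

>>> servo_tool([
  {"travel": [0,0,-0.01],"angular": [0,0,0]},
  {"travel": [0,0,-0.03],"angular": [0,0,0]},
  {"travel": [0,0,-0.04],"angular": [0,0,0]},
  {"travel": [0,0,-0.025],"angular": [0,0,0]},
  {"travel": [0,0,0],"angular": [0,0,0]},
])

```text
time: 13.5
position: [0.6048, 0.0322, 0.2691]
tool_rot: [-3.137, -0.141, -0.015]
ft_force: [-0.2, 0.1, -4.0]
grip_width: 0.109
```

Run:
```python
from plan import *
plan((.605,.218,.2646),-2.9,13)
```

```text
t 13.5 p [0.6048 0.0322 0.2691] yawy -84.84 tilt [0.0092 0.0014] F [-0.17  0.09 -3.96] w 9.5 q [ 0.221  0.227 -0.377  1.512  0.084  1.409 -1.641]
[{"travel": [0.0013, -0.0142, 0.0004], "angular": [0.0, -0.009, -0.11]}, {"travel": [0.0029, -0.014, 0.0003], "angular": [0.0, 0.0, -0.11]}, {"travel": [0.0043, -0.0137, 0.0004], "angular": [0.0, 0.0, -0.11]}, {"travel": [0.0059, -0.013, 0.0003], "angular": [0.0, 0.0, -0.11]}, {"travel": [0.0072, -0.0123, 0.0003], "angular": [0.0, 0.0, -0.11]}]
[{"travel": [0.0086, -0.0115, 0.0004], "angular": [0.0, 0.0, -0.11]}, {"travel": [0.0097, -0.0104, 0.0003], "angular": [0.0, 0.0, -0.11]}, {"travel": [0.0109, -0.0094, 0.0004], "angular": [0.0, 0.0, -0.11]}, {"travel": [0.0118, -0.008, 0.0003], "angular": [0.0, 0.0, -0.11]}, {"travel": [0.0126, -0.0068, 0.0004], "angular": [0.0, 0.0, -0.11]}]
[{"travel": [0.0132, -0.0053, 0.0003], "angular": [0.0, 0.0, -0.11]}, {"travel": [0.0138, -0.0038, 0.0004], "angular": [0.0, 0.0, -0.11]}, {"travel": [0.0141, -0.0022, 0.0003], "angular": [0.0, 0.0, -0.11]}]
end [0.605  0.218  0.2646]
```

>>> servo_tool([
  {"travel": [0.001,-0.014,0],"angular": [0,0,-0.09]},
  {"travel": [0.003,-0.014,0],"angular": [0,0,-0.11]},
  {"travel": [0.0045,-0.0135,0],"angular": [0,0,-0.11]},
  {"travel": [0.006,-0.013,0],"angular": [0,0,-0.11]},
  {"travel": [0.007,-0.0125,0],"angular": [0,0,-0.11]},
])

```text
time: 14.0
position: [0.6027, 0.1031, 0.262]
tool_rot: [-2.989, -0.965, 0.004]
ft_force: [0.4, 0.1, -4.4]
grip_width: 0.112
```

>>> servo_tool([
  {"travel": [0.0085,-0.0115,0],"angular": [0,0,-0.11]},
  {"travel": [0.0095,-0.0105,0],"angular": [0,0,-0.11]},
  {"travel": [0.011,-0.0095,0],"angular": [0,0,-0.11]},
  {"travel": [0.012,-0.008,0],"angular": [0,0,-0.11]},
  {"travel": [0.0125,-0.007,0],"angular": [0,0,-0.11]},
])

```text
time: 14.5
position: [0.6038, 0.1747, 0.262]
tool_rot: [-2.614, -1.74, 0.003]
ft_force: [-0.6, -0.0, -4.1]
grip_width: 0.11
```

>>> servo_tool([
  {"travel": [0.013,-0.0055,0],"angular": [0,0,-0.11]},
  {"travel": [0.014,-0.004,0],"angular": [0,0,-0.11]},
  {"travel": [0.014,-0.002,0],"angular": [0,0,-0.1]},
  {"travel": [0,0,0],"angular": [0,0,0]},
  {"travel": [0,0,0],"angular": [0,0,0]},
])

```text
time: 15.0
position: [0.605, 0.2167, 0.2629]
tool_rot: [-2.311, -2.127, 0.002]
ft_force: [0.3, -0.7, -5.6]
grip_width: 0.114
```

Run:
```python
from plan import *
s=snap('side','s7',(150,60,350,260),3);t=snap('top','t7',(130,140,330,290),4)
rep()
```

```text
t 15.1 p [0.6057 0.2157 0.2637] yawy -4.82 tilt [ 0.0001 -0.0007] F [ 0.73  0.18 -3.63] w 9.8 q [ 0.098  0.357 -0.631  1.407  0.21   1.445 -0.613]
```

View pics/s7.png

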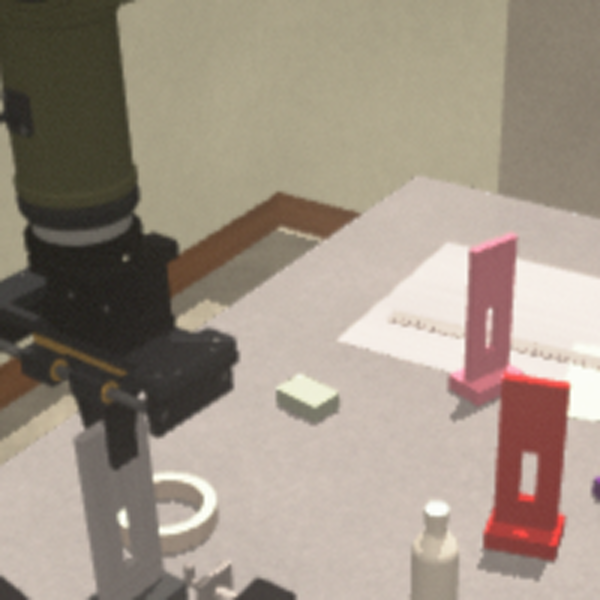

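View pics/t7.png

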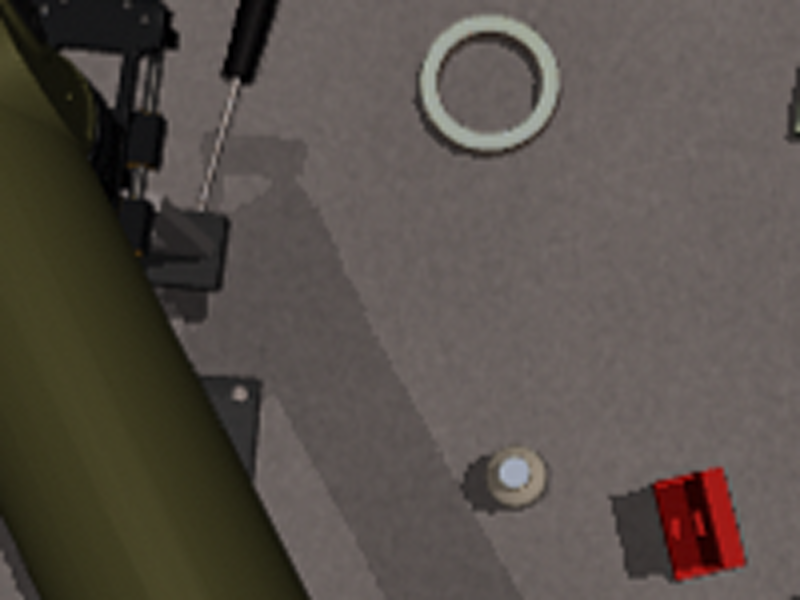

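Run:
```python
from h import *
s=np.load('pics/s7.npy').astype(float)
save(np.clip(s*1.4,0,255).astype('uint8'),'s7a',(165,185,265,285),7)
```

```text
(no output)
```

View pics/s7a.png

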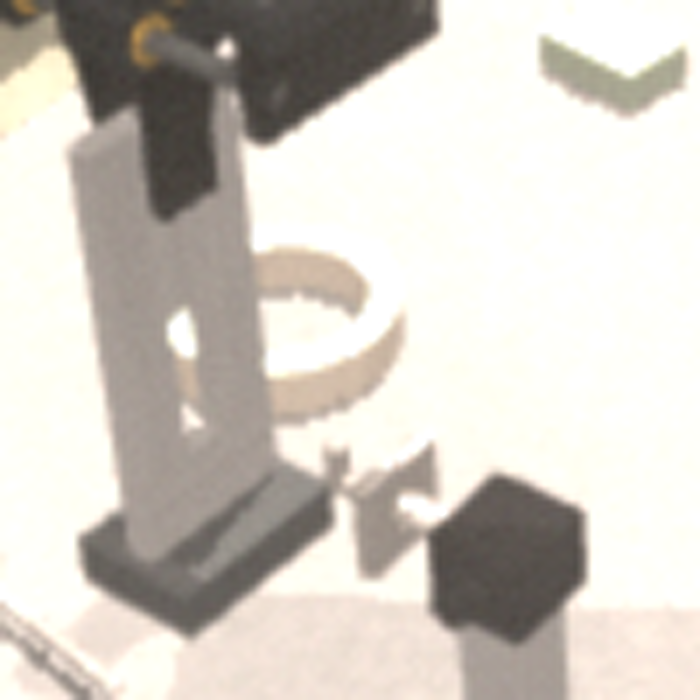

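```bash
cat > rel.py <<'E'
from fit import *
import sys
S7=lambda p:un(p,7,(165,185))
O=.2637-.0546
pose=(.6057,.2157,np.radians(-4.82))
g=[((192,637),(-.025,.035,-.105)),((191,602),(-.025,.035,-.085)),((83,565),(.025,.035,-.105)),((82,540),(.025,.035,-.085)),((333,528),(-.025,-.035,-.105)),((332,497),(-.025,-.035,-.085)),((78,158),(-.005,.03,.075)),((68,150),(.005,.03,.075)),((150,562),(-.005,.03,-.085)),((275,460),(-.005,-.03,-.085)),((168,318),(-.005,.008,0)),]
print('gauge pred-obs')
for uv,L in g:
    L=np.array(L); L[2]+=O; print((proj('side',W(pose,[L]))[0]-S7(uv)).round(2),end=' ')
print()
h=[((435,440),(.046,-.017,.014)),((357,490),(.046,.017,.014)),((362,578),(.046,.017,-.022)),((433,525),(.046,-.017,-.022))]
for sp in [(.4707,.2246,np.radians(-2.9))]:
  for z in (.165,.171):
    print(z,[ (proj('side',W(sp,[np.array(L)+[0,0,z]]))[0]-S7(uv)).round(2) for uv,L in h])
E
python3 rel.py
```

```text
gauge [ 0.50053273 -0.26933704] 144.08756908294205
[[-0.1, -0.1], [-0.0, 0.1], [0.3, 0.0], [0.2, -0.2], [-0.9, 0.0], [-0.1, 0.5], [0.2, -0.7], [1.0, 0.9], [-0.3, -0.9]]
stand [0.47065459 0.22455647] -2.9010953470350382 0.17102069314088808
[[-0.6, 0.1], [-0.1, 1.2], [0.3, 0.4], [-0.5, 1.9], [0.3, 1.8], [1.3, -1.5], [0.6, -1.5], [0.8, -0.5], [-1.6, -0.6], [-0.2, -0.1], [0.2, 0.6]]
gauge pred-obs
[-1.36  0.44] [-2.15 -1.16] [-1.37  2.  ] [-2.32 -0.97] [-0.46 -0.58] [-0.99 -2.63] [ 0.49 -0.76] [-1.49 -1.21] [-1.09 -0.16] [-0.61  0.55] [-0.79  0.05] 
0.165 [array([-1.32,  1.42]), array([-0.3 ,  2.79]), array([0.22, 2.83]), array([-0.04,  1.77])]
0.171 [array([-1.49, -0.72]), array([-0.51,  0.63]), array([0.02, 0.77]), array([-0.2 , -0.28])]
```

Run:
```python
from h import *
s=np.load('pics/t7.npy').astype(float)
save(np.clip(s*2.5,0,255).astype('uint8'),'t7a',(160,180,200,260),9)
```

```text
(no output)
```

View pics/t7a.png

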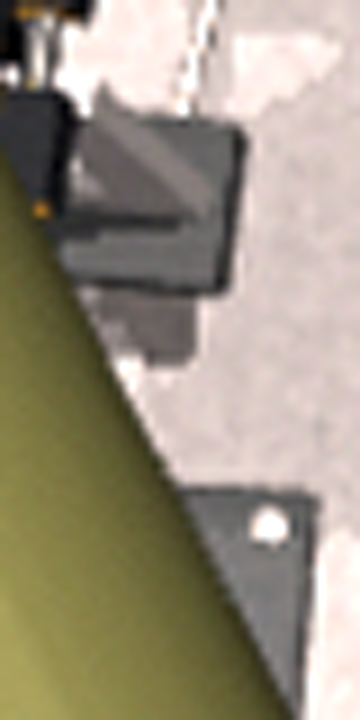

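```bash
cat > r2.py <<'E'
from fit import *
t9=lambda p:un(p,9,(160,180))
O=.2637-.0546; pose=(.6057,.2157,np.radians(-4.82))
for uv,L in [((246,128),(.025,-.035,-.105)),((232,290),(-.025,-.035,-.105)),((233,122),(.025,-.035,-.085)),((218,293),(-.025,-.035,-.085))]:
    L=np.array(L);L[2]+=O; print('gauge top pred-obs',(proj('top',W(pose,[L]))[0]-t9(uv)).round(2))
sp=(.4707,.2246,np.radians(-2.9))
print('base',(proj('top',W(sp,[(.06,-.055,.014)]))[0]-t9((318,490))).round(2))
# mm per px
p=np.array([.6057,.2157,.12]);
for n in('top','side'): print(n,[(proj(n,p+d)-proj(n,p))[0].round(3) for d in np.eye(3)*.001])
E
python3 r2.py | tail -7
```

```text
gauge top pred-obs [0.08 0.32]
gauge top pred-obs [-0.9   0.81]
gauge top pred-obs [ 0.19 -0.43]
gauge top pred-obs [-0.73 -0.64]
base [0.14 0.91]
top [array([ 0.021, -0.376]), array([-0.381, -0.009]), array([-0.079, -0.065])]
side [array([-0.336, -0.146]), array([-0.278,  0.244]), array([-0.044, -0.328])]
```

```bash
cat > joint.py <<'E'
from rel import *
t9=lambda p:un(p,9,(160,180))
gt=[((246,128),(.025,-.035,-.105)),((232,290),(-.025,-.035,-.105)),((233,122),(.025,-.035,-.085)),((218,293),(-.025,-.035,-.085))]
def model(p):
    dx,dy,dyaw,sx,sy,syaw,hz,bsu,bsv,btu,btv=p
    B={'side':np.array([bsu,bsv]),'top':np.array([btu,btv])}
    c,s=np.cos(pose[2]),np.sin(pose[2])
    gp=(pose[0]+c*dx-s*dy,pose[1]+s*dx+c*dy,pose[2]+dyaw); sp=(sx,sy,syaw); r=[]
    def add(n,uv,P): r.extend(proj(n,P[None])[0]+B[n]-uv)
    for uv,L in g: add('side',S7(uv),W(gp,[np.array(L)+[0,0,O]])[0])
    for uv,L in gt: add('top',t9(uv),W(gp,[np.array(L)+[0,0,O]])[0])
    for uv,L in h: add('side',S7(uv),W(sp,[np.array(L)+[0,0,hz]])[0])
    for n,uv,L in obs2: add(n,uv,W(sp,[f(L,[0,0,0,hz])])[0])
    add('top',t9((318,490)),W(sp,[(.06,-.055,.014)])[0])
    return np.array(r)
def resid(p): 
    return np.r_[model(p), p[0]/.0007,p[1]/.003,p[2]/.01,np.array(p[7:])/1.0]
p0=[0,0,0,.4707,.2246,-.05,.17,0,0,0,0]
r=least_squares(resid,p0,x_scale=[.001,.001,.01,.001,.001,.01,.001,1,1,1,1],loss='soft_l1',f_scale=1)
if __name__=='__main__':
    C=np.linalg.inv(r.jac.T@r.jac); sd=np.sqrt(np.diag(C))*.8
    for n,v,e in zip('dx dy dyaw sx sy syaw hz bsu bsv btu btv'.split(),r.x,sd): print(n,round(v,4),'+-',round(e,4))
    print(model(r.x).reshape(-1,2).round(1).tolist())
E
python3 joint.py | tail -12
```

```text
gauge [ 0.50053273 -0.26933704] 144.08756908294205
[[-0.1, -0.1], [-0.0, 0.1], [0.3, 0.0], [0.2, -0.2], [-0.9, 0.0], [-0.1, 0.5], [0.2, -0.7], [1.0, 0.9], [-0.3, -0.9]]Traceback (most recent call last):
  File "joint.py", line 1, in <module>
    from rel import *
  File "rel.py", line 1, in <module>
    from fit import *
  File "fit.py", line 22, in <module>
    r=least_squares(res,[.6,.3,0,.165],args=(obs2,f),loss='soft_l1',f_scale=.7)
    return func(*args, **kwargs)
    result = trf(vector_fun.fun, vector_fun.jac, x0, f0, J0, lb, ub, ftol, xtol,
                 gtol, max_nfev, x_scale, loss_function, tr_solver,
                 tr_options.copy(), verbose, callback=callback_wrapped)
    return trf_no_bounds(
        fun, jac, x0, f0, J0, ftol, xtol, gtol, max_nfev, x_scale,
        loss_function, tr_solver, tr_options, verbose, callback=callback)
    f_new = fun(x_new)
    self._update_fun()
    ~~~~~~~~~~~~~~~~^^
    self.f = self.fun_wrapped(xp_copy(self.x))
             ~~~~~~~~~~~~~~~~^^^^^^^^^^^^^^^^^
    return np.atleast_1d(self.fun(x))
                         ~~~~~~~~^^^
    return self.f(x, *self.args, **self.kwargs)
           ~~~~~~^^^^^^^^^^^^^^^^^^^^^^^^^^^^^^
  File "fit.py", line 13, in res
    for n,uv,L in obs: r+=list(proj(n,W(p[:3],[f(L,p)]))[0]-uv)
                               ~~~~^^^^^^^^^^^^^^^^^^^^^
  File "h.py", line 15, in proj
    K,R,t=cam(name); P=np.atleast_2d(P); q=(K@(R@P.T+t[:,None])).T; return q[:,:2]/q[:,2:]
          ~~~^^^^^^
  File "h.py", line 12, in cam
    c=ctrl.calibration(name); R=cv2.Rodrigues(np.array(c['rvec'],float))[0]; t=np.array(c['tvec'],float).ravel()
ValueError: time passes only in moves, steps and waits
```

```bash
cat > /tmp/e.py <<'E'
s=open('h.py').read()
s=s.replace("def cam(name):\n","_C={}\ndef cam(name):\n    if name not in _C: _C[name]=_cam(name)\n    return _C[name]\ndef _cam(name):\n")
open('h.py','w').write(s)
E
python3 /tmp/e.py; python3 joint.py | tail -12
```

```text
dx -0.0001 +- 0.0005
dy -0.0011 +- 0.0015
dyaw 0.0032 +- 0.008
sx 0.4719 +- 0.0012
sy 0.2241 +- 0.0017
syaw -0.0546 +- 0.012
hz 0.1714 +- 0.0017
bsu 0.6088 +- 0.5167
bsv 0.4552 +- 0.4394
btu -0.2479 +- 0.5684
btv 0.0973 +- 0.3928
[[-0.3, 0.6], [-1.1, -1.0], [-0.4, 2.2], [-1.3, -0.7], [0.5, -0.4], [-0.0, -2.4], [1.6, -0.5], [-0.4, -1.0], [-0.0, 0.1], [0.3, 0.8], [0.2, 0.3], [0.2, 0.5], [-0.7, 1.0], [0.3, -0.3], [-0.5, -0.5], [-1.1, -0.8], [-0.2, 0.6], [0.3, 0.7], [0.2, -0.3], [-0.8, -0.3], [-0.2, 1.0], [0.3, 0.1], [-0.2, 1.9], [0.4, 1.8], [1.5, -1.3], [0.6, -2.0], [0.8, -0.9], [-1.3, -0.6], [0.1, -0.2], [0.4, 0.6], [0.2, 0.7]]
```

Run:
```python
from plan import *
plan((.5578,.2204,.2526),-3.1,3)
```

```text
t 15.1 p [0.6057 0.2157 0.2637] yawy -4.82 tilt [ 0.0001 -0.0007] F [ 0.73  0.18 -3.63] w 9.8 q [ 0.098  0.357 -0.631  1.407  0.21   1.445 -0.613]
[{"travel": [0.0002, -0.016, 0.0037], "angular": [0.0, 0.001, -0.01]}, {"travel": [0.0004, -0.0161, 0.0037], "angular": [0.0, 0.0, -0.01]}, {"travel": [0.0006, -0.016, 0.0037], "angular": [0.0, 0.0, -0.01]}]
end [0.5578 0.2204 0.2526]
```

>>> servo_tool([
  {"travel": [0,-0.016,0.004],"angular": [0,0,-0.01]},
  {"travel": [0.0005,-0.016,0.004],"angular": [0,0,-0.01]},
  {"travel": [0.0005,-0.016,0.003],"angular": [0,0,-0.01]},
  {"travel": [0,0,0],"angular": [0,0,0]},
  {"travel": [0,0,0],"angular": [0,0,0]},
])

```text
time: 15.6
position: [0.5585, 0.2206, 0.2539]
tool_rot: [2.278, 2.16, 0.003]
ft_force: [0.3, -0.6, -4.0]
grip_width: 0.109
```

>>> servo_tool([
  {"travel": [0,0,0],"angular": [0,0,0]},
  {"travel": [0,0,0],"angular": [0,0,0]},
])

```text
time: 15.8
position: [0.5587, 0.2212, 0.2538]
tool_rot: [2.279, 2.162, 0.003]
ft_force: [-0.3, -0.8, -4.5]
grip_width: 0.113
```

Run:
```python
from plan import *
s=ctrl.get_image('side');t=ctrl.get_image('top'); np.save('pics/s8.npy',s);np.save('pics/t8.npy',t)
save(np.clip(s*1.4,0,255).astype('uint8'),'s8',(185,200,265,280),8)
save(np.clip(t*2.5,0,255).astype('uint8'),'t8',(140,180,210,280),6)
rep()
```

```text
t 15.9 p [0.5584 0.2215 0.2536] yawy -2.97 tilt [0.0015 0.0011] F [-0.1  -0.17 -3.9 ] w 9.9 q [ 0.126  0.266 -0.658  1.533  0.163  1.397 -0.595]
```

View pics/s8.png

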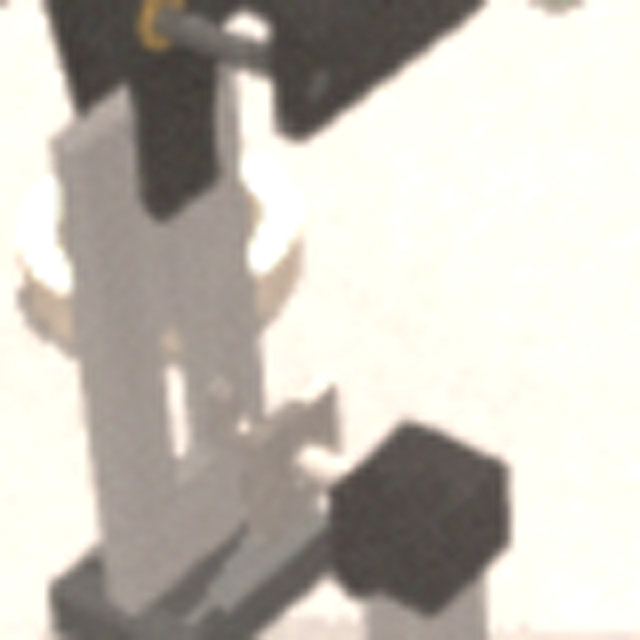

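View pics/t8.png

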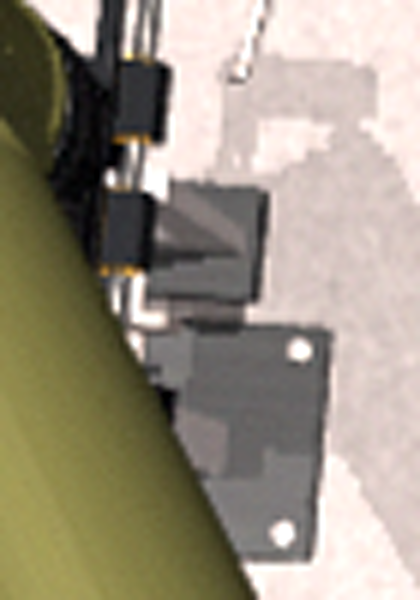

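```bash
cat > r8.py <<'E'
from joint import *
S8=lambda p:un(p,8,(185,200)); T8=lambda p:un(p,6,(140,180))
X=r.x; B={'side':X[7:9],'top':X[9:11]}
def chk(tcp,yaw):
    O=tcp[2]-.0546; gp=(tcp[0],tcp[1]-.0011,np.radians(yaw)); sp=tuple(X[3:6])
    for n,fr,uv,L in [('side','g',(65,150),(-.005,.03,.075)),('side','g',(50,140),(.005,.03,.075)),('side','g',(128,612),(-.005,.03,-.085)),('side','g',(163,370),(-.005,.008,-.008)),('side','g',(180,458),(-.005,.008,-.054)),('side','g',(258,345),(-.005,-.03,0.)),
      ('top','g',(268,188),(.025,-.035,-.105)),('top','g',(262,300),(-.025,-.035,-.105)),
      ('side','s',(338,388),(.046,-.017,.014+X[6])),('side','s',(222,378),(.066,0,.012+X[6])),('side','s',(246,440),(.046,.017,.014+X[6])),
      ('top','s',(330,328),(.06,-.055,.014)),('top','s',(312,560),(-.05,-.055,.014))]:
        P=W(gp,[np.array(L)+[0,0,O]]) if fr=='g' else W(sp,[L])
        u=S8(uv) if n=='side' else T8(uv)
        print(n,fr,(proj(n,P)[0]+B[n]-u).round(2))
if __name__=='__main__': print('---'); chk((.5584,.2213,.2537),-3.0)
E
python3 r8.py | sed '1,/---/d'
```

```text
side g [1.52 0.59]
side g [-0.28  0.23]
side g [0.93 1.08]
side g [ 0.11 -0.75]
side g [-0.2   4.35]
side g [-0.62 -9.47]
top g [0.3  0.94]
top g [-0.65  0.87]
side s [-1.24 -1.39]
side s [1.17 1.41]
side s [0.05 0.56]
top s [0.46 0.42]
top s [-0.58  0.93]
```

Side view: the slot (crop (175,410)) is beside the tip (crop (222,380)) and the heights match. Top view: the foot and the stand base agree with the fit to under 1 mm relative. Sliding inward gently over the tip.

>>> servo_tool([
  {"travel": [0,-0.004,0],"angular": [0,0,0]},
  {"travel": [0,-0.004,0],"angular": [0,0,0]},
  {"travel": [0,-0.004,0],"angular": [0,0,0]},
  {"travel": [0,-0.004,0],"angular": [0,0,0]},
  {"travel": [0,0,0],"angular": [0,0,0]},
])

```text
time: 16.4
position: [0.5412, 0.2229, 0.2538]
tool_rot: [2.276, 2.165, 0.002]
ft_force: [-0.2, 0.5, -3.3]
grip_width: 0.113
```

>>> servo_tool([
  {"travel": [0,-0.004,0],"angular": [0,0,0]},
  {"travel": [0,-0.004,0],"angular": [0,0,0]},
  {"travel": [0,-0.003,0],"angular": [0,0,0]},
  {"travel": [0,0,0],"angular": [0,0,0]},
])

```text
time: 16.8
position: [0.5304, 0.2233, 0.2537]
tool_rot: [2.276, 2.164, 0.002]
ft_force: [-0.6, -0.6, -4.2]
grip_width: 0.108
```

>>> servo_tool([
  {"travel": [0,-0.003,0],"angular": [0,0,0]},
  {"travel": [0,-0.002,0],"angular": [0,0,0]},
  {"travel": [0,0,0],"angular": [0,0,0]},
  {"travel": [0,0,0],"angular": [0,0,0]},
])

```text
time: 17.2
position: [0.526, 0.2233, 0.2537]
tool_rot: [2.277, 2.164, 0.003]
ft_force: [-0.3, 0.9, -4.5]
grip_width: 0.113
```

Run:
```python
from plan import *
s=ctrl.get_image('side');t=ctrl.get_image('top'); np.save('pics/s9.npy',s);np.save('pics/t9.npy',t)
save(np.clip(s*1.4,0,255).astype('uint8'),'s9',(185,200,265,280),8)
save(np.clip(t*2.5,0,255).astype('uint8'),'t9',(140,180,210,280),6)
rep()
```

```text
t 17.3 p [0.5261 0.2233 0.2536] yawy -2.93 tilt [0.0016 0.0009] F [-0.01  0.19 -3.26] w 9.8 q [ 0.141  0.197 -0.671  1.604  0.125  1.382 -0.595]
```

View pics/s9.png

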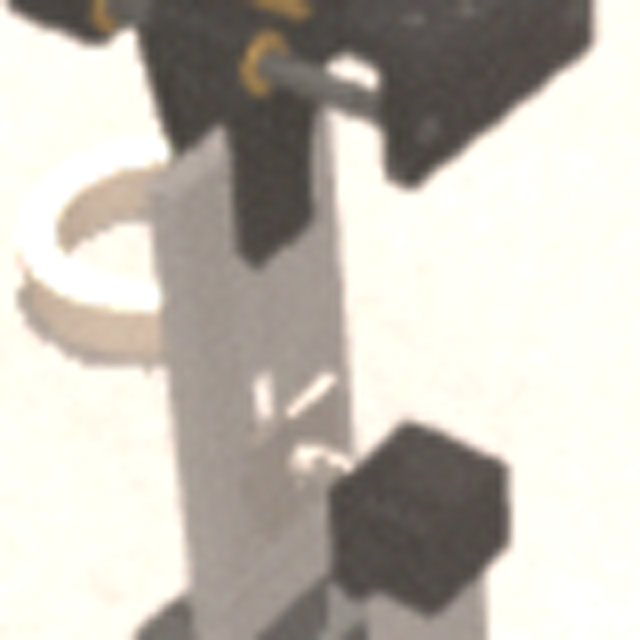

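View pics/t9.png

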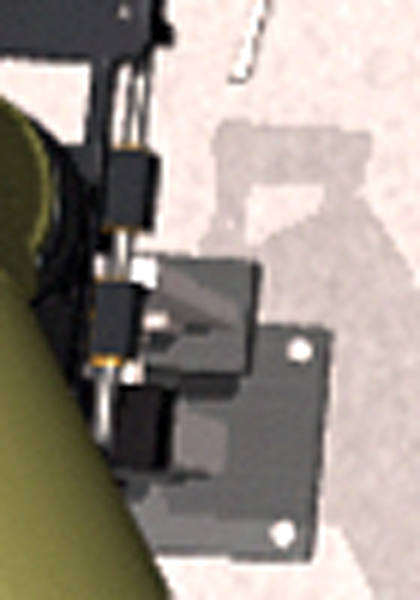

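```bash
cat > r9.py <<'E'
from joint import *
S8=lambda p:un(p,8,(185,200)); T8=lambda p:un(p,6,(140,180))
X=r.x; B={'side':X[7:9],'top':X[9:11]}
tcp=(.5261,.2233,.2537);O=tcp[2]-.0546; gp=(tcp[0],tcp[1],np.radians(-2.95)); sp=tuple(X[3:6])
print('---')
for n,fr,uv,L in [('top','g',(263,262),(.025,-.035,-.105)),('top','g',(252,374),(-.025,-.035,-.105)),('top','g',(250,374),(-.025,-.035,-.085)),('top','s',(331,328),(.06,-.055,.014)),('top','s',(315,560),(-.05,-.055,.014)),
 ('side','g',(160,205),(-.005,.03,.075)),('side','g',(148,193),(.005,.03,.075)),('side','g',(255,375),(-.005,.008,0)),('side','s',(335,378),(.046,-.017,.014+X[6]))]:
    P=W(gp,[np.array(L)+[0,0,O]]) if fr=='g' else W(sp,[L])
    u=S8(uv) if n=='side' else T8(uv)
    print(n,fr,(proj(n,P)[0]+B[n]-u).round(2))
E
python3 r9.py | sed '1,/---/d'
python3 - <<'E'
import sys; sys.path.insert(0,'.')
import os; os.chdir('.')
from h import *
s=np.load('pics/s9.npy'); save(np.clip(s*1.6,0,255).astype('uint8'),'s9b',(200,235,240,275),16)
E
```

```text
top g [-0.66  0.59]
top g [-0.78  0.66]
top g [-1.89  0.04]
top s [0.29 0.42]
top s [-1.08  0.93]
side g [ 1.34 -0.6 ]
side g [-0.96 -0.76]
side g [-0.56  1.46]
side s [-0.86 -0.14]
```

View pics/s9b.png

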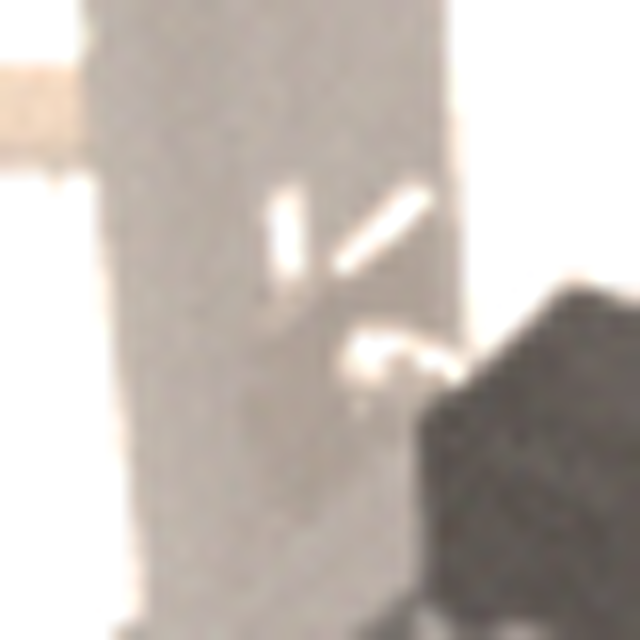

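The plate is between the back plate and the tip: the bright back-plate edge at (310,395) is in front of it and the tip is hidden behind it. There is no contact force. I trim 1 mm sideways and then lower.

>>> servo_tool([
  {"travel": [-0.001,0,0.003],"angular": [0,0,0]},
  {"travel": [0,0,0.005],"angular": [0,0,0]},
  {"travel": [0,0,0.005],"angular": [0,0,0]},
  {"travel": [0,0,0.003],"angular": [0,0,0]},
  {"travel": [0,0,0],"angular": [0,0,0]},
])

```text
time: 17.8
position: [0.5255, 0.2221, 0.2368]
tool_rot: [-2.277, -2.164, -0.001]
ft_force: [-0.4, 0.7, -5.3]
grip_width: 0.114
```

>>> servo_tool([
  {"travel": [0,0,0.001],"angular": [0,0,0]},
  {"travel": [0,0,0.001],"angular": [0,0,0]},
  {"travel": [0,0,0],"angular": [0,0,0]},
])

```text
time: 18.1
position: [0.5259, 0.2224, 0.2357]
tool_rot: [2.277, 2.164, 0.003]
ft_force: [0.3, -0.1, -4.2]
grip_width: 0.114
```

>>> servo_tool([
  {"travel": [0,0,0.001],"angular": [0,0,0]},
  {"travel": [0,0,0.001],"angular": [0,0,0]},
  {"travel": [0,0,0],"angular": [0,0,0]},
])

```text
time: 18.4
position: [0.5259, 0.2223, 0.2335]
tool_rot: [2.277, 2.164, 0.002]
ft_force: [-0.8, -0.7, -4.4]
grip_width: 0.113
```

>>> servo_tool([
  {"travel": [0,0,0.001],"angular": [0,0,0]},
  {"travel": [0,0,0.001],"angular": [0,0,0]},
  {"travel": [0,0,0],"angular": [0,0,0]},
])

```text
time: 18.7
position: [0.5258, 0.2223, 0.2314]
tool_rot: [2.277, 2.164, 0.002]
ft_force: [-0.5, 0.1, -5.2]
grip_width: 0.114
```

>>> servo_tool([
  {"travel": [0,0,0.001],"angular": [0,0,0]},
  {"travel": [0,0,0],"angular": [0,0,0]},
])

```text
time: 18.9
position: [0.5259, 0.2223, 0.2305]
tool_rot: [2.277, 2.164, 0.002]
ft_force: [-0.7, -0.1, -4.2]
grip_width: 0.109
```

>>> servo_tool([
  {"travel": [0,0,0.001],"angular": [0,0,0]},
  {"travel": [0,0,0],"angular": [0,0,0]},
])

```text
time: 19.1
position: [0.5259, 0.2223, 0.2295]
tool_rot: [2.277, 2.164, 0.002]
ft_force: [-0.3, 0.2, -3.8]
grip_width: 0.113
```

>>> servo_tool([
  {"travel": [0,0,0.001],"angular": [0,0,0]},
  {"travel": [0,0,0],"angular": [0,0,0]},
])

```text
time: 19.3
position: [0.526, 0.2224, 0.2288]
tool_rot: [2.277, 2.164, 0.003]
ft_force: [0.2, -0.3, -3.3]
grip_width: 0.114
```

>>> servo_tool([
  {"travel": [0,0,0.0005],"angular": [0,0,0]},
  {"travel": [0,0,0],"angular": [0,0,0]},
])

```text
time: 19.5
position: [0.5261, 0.2225, 0.2286]
tool_rot: [2.277, 2.164, 0.003]
ft_force: [-0.5, -0.1, -1.2]
grip_width: 0.109
```

>>> servo_tool([
  {"travel": [0,0,0.0005],"angular": [0,0,0]},
  {"travel": [0,0,0],"angular": [0,0,0]},
])

```text
time: 19.7
position: [0.5261, 0.2225, 0.2285]
tool_rot: [2.277, 2.163, 0.004]
ft_force: [-1.2, -0.4, 2.1]
grip_width: 0.111
```

The hook carries it: Fz rose from -4.2 to +2.1 N at TCP z 0.2285, so the bar top is at about 0.174. Holding it there lightly for half a second.

>>> servo_tool([
  {"travel": [0,0,0],"angular": [0,0,0]},
  {"travel": [0,0,0],"angular": [0,0,0]},
  {"travel": [0,0,0],"angular": [0,0,0]},
  {"travel": [0,0,0],"angular": [0,0,0]},
  {"travel": [0,0,0],"angular": [0,0,0]},
])

```text
time: 20.2
position: [0.5261, 0.2225, 0.2283]
tool_rot: [2.277, 2.163, 0.004]
ft_force: [-0.6, -0.7, 4.7]
grip_width: 0.111
```

Run:
```python
from plan import *
s=ctrl.get_image('side'); np.save('pics/s10.npy',s)
save(np.clip(s*1.5,0,255).astype('uint8'),'s10',(195,215,255,285),9)
rep()
```

```text
t 20.25 p [0.5261 0.2225 0.2283] yawy -2.92 tilt [0.0023 0.001 ] F [-0.96 -1.05  5.04] w 10.1 q [ 0.14   0.21  -0.669  1.642  0.134  1.333 -0.601]
```

View pics/s10.png

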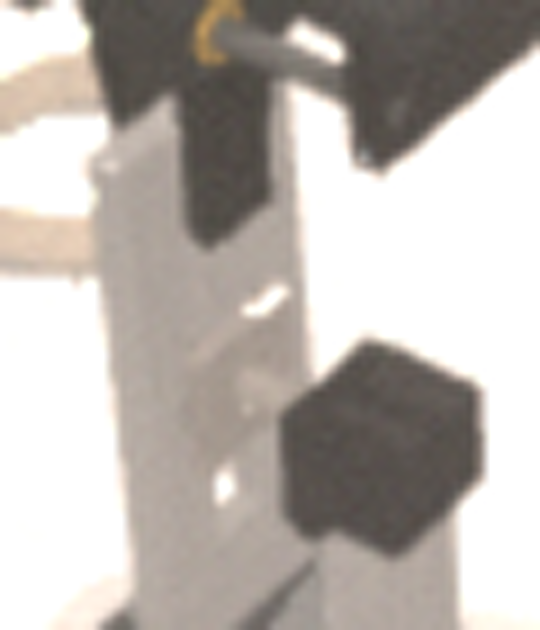

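Bearing is confirmed, but the force crept up to 5 N. I ease off 0.4 mm and hold again.

>>> servo_tool([
  {"travel": [0,0,-0.0004],"angular": [0,0,0]},
  {"travel": [0,0,0],"angular": [0,0,0]},
])

```text
time: 20.45
position: [0.5261, 0.2224, 0.2283]
tool_rot: [2.277, 2.164, 0.003]
ft_force: [-1.3, -0.5, 5.4]
grip_width: 0.113
```

>>> servo_tool([
  {"travel": [0,0,0],"angular": [0,0,0]},
  {"travel": [0,0,0],"angular": [0,0,0]},
])

```text
time: 20.65
position: [0.5261, 0.2225, 0.2283]
tool_rot: [2.277, 2.164, 0.003]
ft_force: [-1.8, -0.5, 4.0]
grip_width: 0.113
```

>>> servo_tool([
  {"travel": [0,0,-0.0003],"angular": [0,0,0]},
  {"travel": [0,0,0],"angular": [0,0,0]},
])

```text
time: 20.85
position: [0.5261, 0.2225, 0.2284]
tool_rot: [2.277, 2.164, 0.003]
ft_force: [-0.9, 0.3, 3.7]
grip_width: 0.117
```

>>> servo_tool([
  {"travel": [0,0,0],"angular": [0,0,0]},
  {"travel": [0,0,0],"angular": [0,0,0]},
  {"travel": [0,0,0],"angular": [0,0,0]},
])

```text
time: 21.15
position: [0.5261, 0.2224, 0.2284]
tool_rot: [2.277, 2.164, 0.003]
ft_force: [-0.6, -0.7, 4.0]
grip_width: 0.112
```

>>> servo_tool([
  {"travel": [0,0,-0.0004],"angular": [0,0,0]},
  {"travel": [0,0,0],"angular": [0,0,0]},
  {"travel": [0,0,0],"angular": [0,0,0]},
])

```text
time: 21.45
position: [0.526, 0.2224, 0.2285]
tool_rot: [2.277, 2.164, 0.003]
ft_force: [0.2, -0.2, 0.8]
grip_width: 0.111
```

>>> servo_tool([
  {"travel": [0,0,0],"angular": [0,0,0]},
  {"travel": [0,0,0],"angular": [0,0,0]},
  {"travel": [0,0,0],"angular": [0,0,0]},
])

```text
time: 21.75
position: [0.5259, 0.2224, 0.2285]
tool_rot: [2.277, 2.164, 0.003]
ft_force: [0.8, 0.5, -0.3]
grip_width: 0.109
```

The hook now bears about the whole weight (Fz ≈ 0). I hold half a second, then open.

>>> servo_tool([
  {"travel": [0,0,0],"angular": [0,0,0]},
  {"travel": [0,0,0],"angular": [0,0,0]},
  {"travel": [0,0,0],"angular": [0,0,0]},
  {"travel": [0,0,0],"angular": [0,0,0]},
])

```text
time: 22.15
position: [0.5259, 0.2224, 0.2286]
tool_rot: [2.277, 2.164, 0.002]
ft_force: [0.9, 0.4, -1.0]
grip_width: 0.114
```

```bash
python3 -c "
from plan import *
rep()"
```

```text
t 22.15 p [0.5259 0.2224 0.2286] yawy -2.92 tilt [0.0014 0.0009] F [ 0.92  0.4  -1.03] w 9.9 q [ 0.14   0.21  -0.669  1.642  0.133  1.334 -0.6  ]
```

>>> servo_tool([
  {"travel": [0,0,0.0002],"angular": [0,0,0]},
  {"travel": [0,0,0],"angular": [0,0,0]},
  {"travel": [0,0,0],"angular": [0,0,0]},
  {"travel": [0,0,0],"angular": [0,0,0]},
  {"travel": [0,0,0],"angular": [0,0,0]},
])

```text
time: 22.65
position: [0.5259, 0.2224, 0.2286]
tool_rot: [2.277, 2.164, 0.003]
ft_force: [0.8, 0.1, -1.2]
grip_width: 0.113
```

>>> servo_tool([
  {"travel": [0,0,0],"angular": [0,0,0]},
  {"travel": [0,0,0],"angular": [0,0,0]},
  {"travel": [0,0,0],"angular": [0,0,0]},
  {"travel": [0,0,0],"angular": [0,0,0]},
], claw=0.034)

```text
time: 23.05
position: [0.5258, 0.2223, 0.2285]
tool_rot: [2.277, 2.164, 0.002]
ft_force: [0.7, -0.1, 0.8]
grip_width: 0.359
```

Run:
```python
from plan import *
s=ctrl.get_image('side'); np.save('pics/s11.npy',s)
save(np.clip(s*1.5,0,255).astype('uint8'),'s11',(185,205,265,295),6.5)
rep()
```

```text
t 23.1 p [0.5258 0.2224 0.2285] yawy -2.92 tilt [0.0013 0.0008] F [-0.57  0.13  0.32] w 32.0 q [ 0.14   0.21  -0.669  1.642  0.133  1.334 -0.6  ]
```

View pics/s11.png

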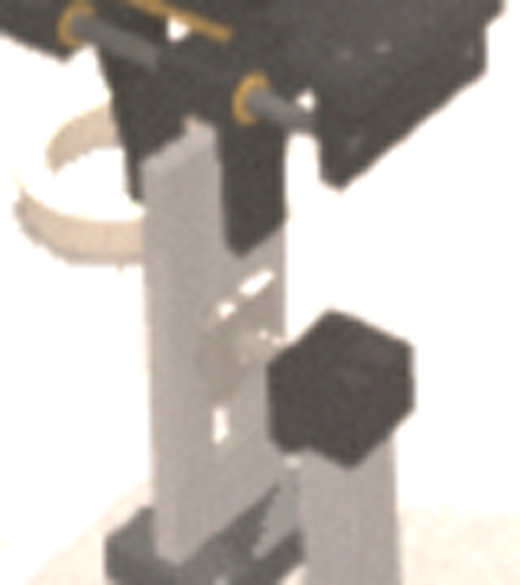

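The jaws are open and clear on both sides of the plate (top edge at crop (185,140)), and the gauge hangs on the hook. Retreating straight up.

>>> servo_tool([
  {"travel": [0,0,-0.005],"angular": [0,0,0]},
  {"travel": [0,0,-0.015],"angular": [0,0,0]},
  {"travel": [0,0,-0.03],"angular": [0,0,0]},
  {"travel": [0,0,-0.04],"angular": [0,0,0]},
  {"travel": [0,0,-0.03],"angular": [0,0,0]},
])

```text
time: 23.6
position: [0.526, 0.2227, 0.3524]
tool_rot: [2.276, 2.163, 0.007]
ft_force: [1.0, 0.4, 0.5]
grip_width: 0.388
```

>>> servo_tool([
  {"travel": [0,0.04,0],"angular": [0,0,0]},
  {"travel": [0.02,0.04,0],"angular": [0,0,0]},
  {"travel": [-0.04,0.02,0],"angular": [0,0,0]},
  {"travel": [-0.045,0,0],"angular": [0,0,0]},
  {"travel": [-0.045,0,0],"angular": [0,0,0]},
])

```text
time: 24.1
position: [0.6206, 0.1064, 0.3488]
tool_rot: [-2.275, -2.165, -0.003]
ft_force: [0.4, -0.1, -0.8]
grip_width: 0.386
```

>>> servo_tool([
  {"travel": [-0.045,0,0],"angular": [0,0,0]},
  {"travel": [-0.045,0,0],"angular": [0,0,0]},
  {"travel": [-0.03,0,0],"angular": [0,0,0]},
  {"travel": [0,0,0],"angular": [0,0,0]},
])

```text
time: 24.5
position: [0.6141, -0.0199, 0.3497]
tool_rot: [2.286, 2.15, -0.0]
ft_force: [0.2, -0.3, -0.6]
grip_width: 0.39
```

Run:
```python
from plan import *
s=ctrl.get_image('side');t=ctrl.get_image('top'); np.save('pics/s12.npy',s);np.save('pics/t12.npy',t)
save(np.clip(s*1.5,0,255).astype('uint8'),'s12',(185,205,265,295),6.5)
save(t,'t12f'); save(np.clip(t*2.5,0,255).astype('uint8'),'t12',(130,180,210,280),6)
rep()
```

```text
t 24.6 p [ 0.614  -0.0131  0.3496] yawy -3.03 tilt [0.0027 0.0014] F [-0.13  1.29  0.82] w 33.8 q [ 0.429  0.259 -0.565  1.337  0.136  1.582 -0.172]
```

View pics/s12.png

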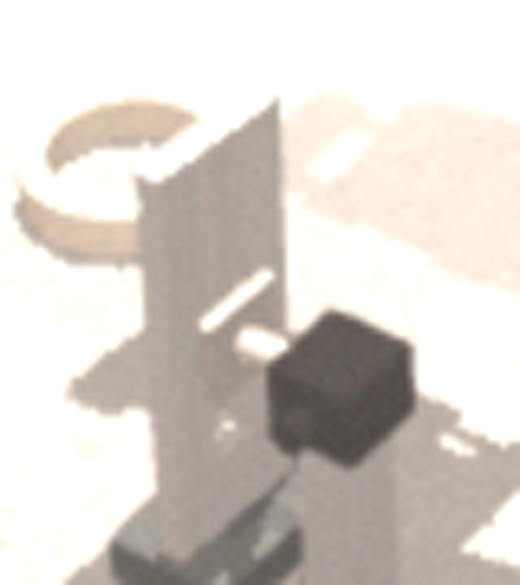

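View pics/t12.png

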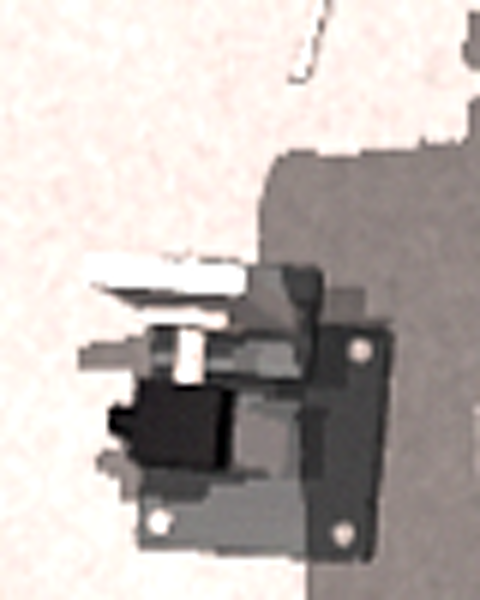

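View pics/t12f.png

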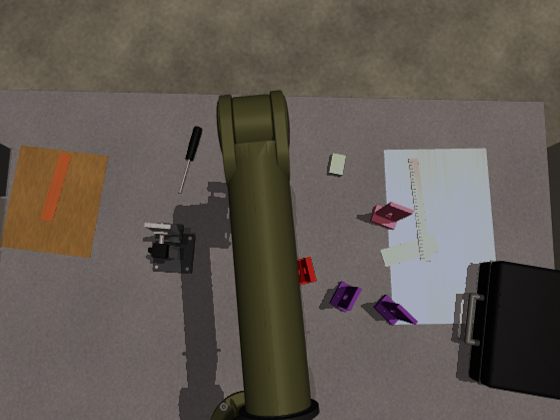

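```bash
cat > r12.py <<'E'
from joint import *
from scipy.spatial.transform import Rotation as Ro
S8=lambda p:un(p,6.5,(185,205)); T8=lambda p:un(p,6,(130,180))
X=r.x; B={'side':X[7:9],'top':X[9:11]}
ob=[('top',(90,253),(.005,.03,.075)),('top',(247,262),(.005,-.03,.075)),('top',(243,295),(-.005,-.03,.075)),('top',(90,286),(-.005,.03,.075)),
('top',(323,270),(.025,-.035,-.105)),('top',(312,345),(-.025,-.035,-.105)),
('side',(152,186),(-.005,.03,.075)),('side',(139,176),(.005,.03,.075)),('side',(278,99),(-.005,-.03,.075)),('side',(165,555),(-.005,.03,-.085)),('side',(287,320),(-.005,-.03,-.028)),('side',(112,545),(.025,.035,-.085))]
def mod(p):
    R=Ro.from_euler('ZYX',p[3:6]).as_matrix(); rr=[]
    for n,uv,L in ob:
        u=S8(uv) if n=='side' else T8(uv); rr.extend(proj(n,(R@np.array(L)+p[:3])[None])[0]+B[n]-u)
    return np.array(rr)
seat=W(tuple(X[3:6]),[(.054,0,.174)])[0]
p0=np.r_[seat,X[5],0,0]
print('---');print(seat,mod(p0).reshape(-1,2).round(1).tolist())
q=least_squares(mod,p0,x_scale=[.001]*3+[.01]*3,loss='soft_l1',f_scale=.7)
sd=np.sqrt(np.diag(np.linalg.inv(q.jac.T@q.jac)))
c,s=np.cos(X[5]),np.sin(X[5]); d=q.x[:3]-np.r_[X[3:5],0]
print('stand-frame',(c*d[0]+s*d[1]).round(4),(-s*d[0]+c*d[1]).round(4),d[2].round(4),'yaw-rel,pitch,roll deg',np.degrees(q.x[3:]-[X[5],0,0]).round(2),'sd',sd[:3].round(4),np.degrees(sd[3:]).round(2))
print(q.fun.reshape(-1,2).round(1).tolist())
E
python3 r12.py | sed '1,/---/d'
python3 - <<'E'
import os; os.chdir('.')
from h import *
save(np.load('pics/s12.npy'),'s12f',None,1.4)
E
```

```text
[0.52583611 0.22118176 0.174     ] [[-1.9, 0.5], [-2.3, 1.0], [-2.2, -0.2], [-2.4, -0.8], [1.8, 0.5], [1.7, 6.4], [-0.3, 0.9], [-2.0, 0.7], [-0.8, -0.2], [3.8, 1.0], [0.6, 3.0], [0.3, -1.5]]
stand-frame 0.0558 -0.0006 0.1723 yaw-rel,pitch,roll deg [ 1.15 -0.73  2.88] sd [0.0017 0.0011 0.0016] [2.15 1.23 0.77]
[[0.0, 0.5], [-0.2, 0.7], [0.1, -0.5], [-0.4, -0.7], [0.2, -0.8], [0.5, 5.0], [1.1, -0.2], [-0.7, -0.3], [0.1, -0.1], [2.0, 1.6], [-0.5, 3.8], [-1.7, -1.0]]
```

View pics/s12f.png

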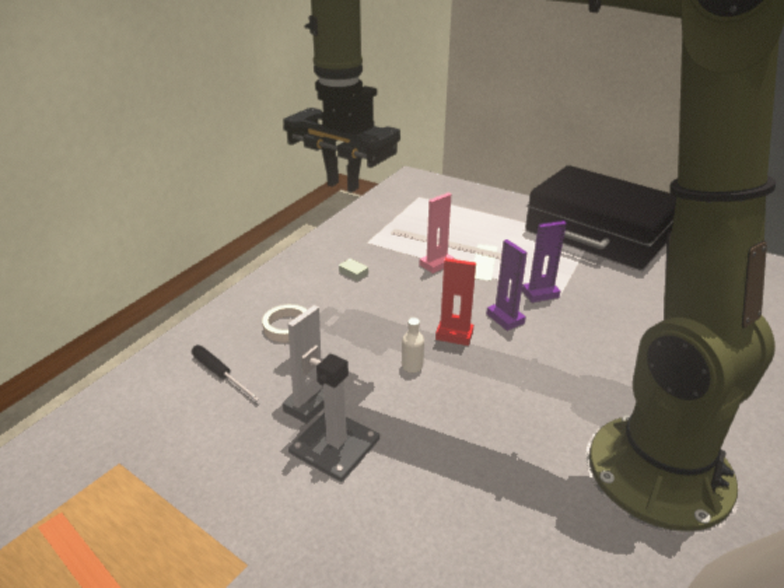

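The gauge hangs on the hook but looks rolled by about 3° about the bar axis. I wait a moment to see whether it is swinging or resting that way.

>>> servo_tool([
  {"travel": [0,0,0],"angular": [0,0,0]},
  {"travel": [0,0,0],"angular": [0,0,0]},
  {"travel": [0,0,0],"angular": [0,0,0]},
  {"travel": [0,0,0],"angular": [0,0,0]},
  {"travel": [0,0,0],"angular": [0,0,0]},
])

```text
time: 25.1
position: [0.6139, -0.012, 0.3484]
tool_rot: [2.276, 2.165, 0.002]
ft_force: [-0.5, -0.2, 0.1]
grip_width: 0.393
```

Run:
```python
from plan import *
for k in (13,14):
  s=ctrl.get_image('side');t=ctrl.get_image('top'); np.save(f'pics/s{k}.npy',s);np.save(f'pics/t{k}.npy',t)
a=np.load('pics/s12.npy').astype(int);b=np.load('pics/s14.npy').astype(int);c=np.load('pics/s13.npy').astype(int)
R=(slice(205,300),slice(190,250))
print(abs(a[R]-b[R]).mean(),abs(b[R]-c[R]).mean())
s=np.load('pics/s14.npy');t=np.load('pics/t14.npy')
save(np.clip(s*1.1,0,255).astype('uint8'),'s14',(195,210,255,300),8)
save(np.clip(t*1.8,0,255).astype('uint8'),'t14',(135,210,205,280),10)
```

```text
2.2332748538011695 1.1838011695906432
```

View pics/s14.png

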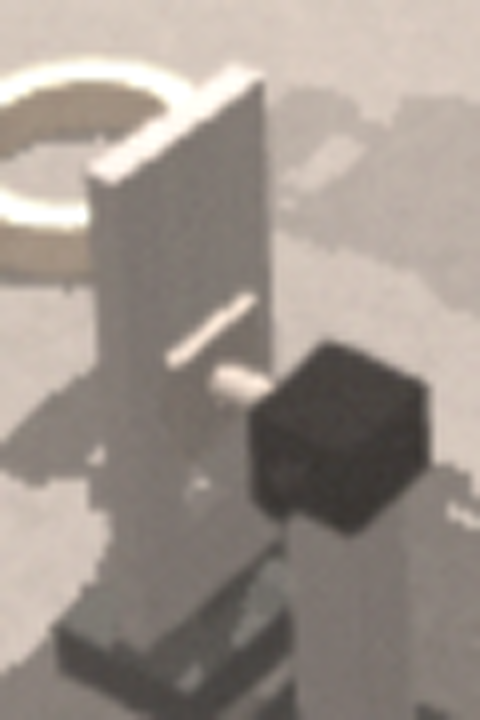

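View pics/t14.png

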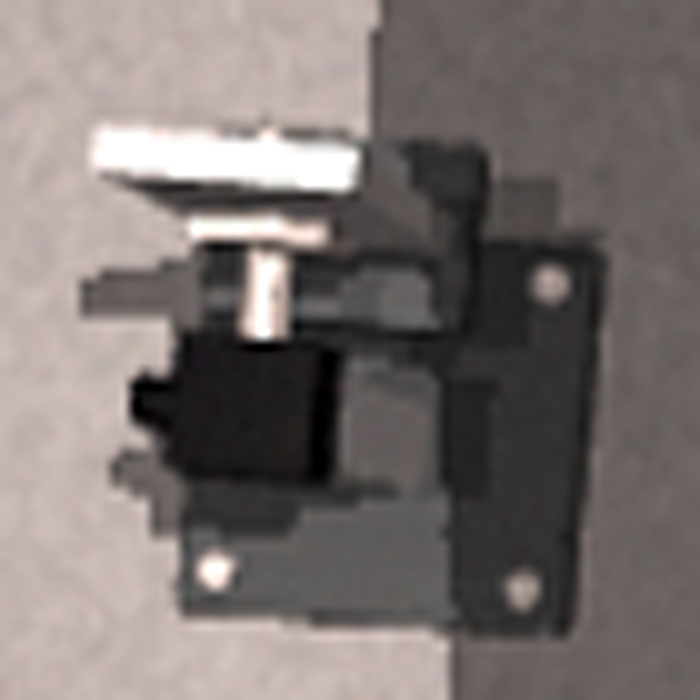

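```bash
cat > ov.py <<'E'
from joint import *
from scipy.spatial.transform import Rotation as Ro
X=r.x; B={'side':X[7:9],'top':X[9:11]}
def box(x0,x1,y0,y1,z0,z1):
    V=np.array([[x,y,z] for x in(x0,x1) for y in(y0,y1) for z in(z0,z1)]); E=[(0,1),(2,3),(4,5),(6,7),(0,2),(1,3),(4,6),(5,7),(0,4),(1,5),(2,6),(3,7)]; return V,E
BX=[box(-.005,.005,-.03,.03,-.085,.075),box(-.025,.025,-.035,.035,-.105,-.085),box(-.005,.005,-.008,.008,-.054,0)]
def overlay(fn,n,crop,sc,pos,eul,out,gain=1.3,stand=None):
    im=np.clip(np.load(fn).astype(float)*gain,0,255).astype('uint8')[:,:,::-1]; x0,y0,x1,y1=crop
    b=cv2.resize(im[y0:y1,x0:x1],None,fx=sc,fy=sc,interpolation=cv2.INTER_CUBIC)
    R=Ro.from_euler('ZYX',eul).as_matrix()
    def draw(V,E,col):
        uv=(proj(n,V)+B[n]-[x0,y0]+.5)*sc-.5
        for i,j in E: cv2.line(b,tuple(int(v) for v in uv[i].round()),tuple(int(v) for v in uv[j].round()),col,1,cv2.LINE_AA)
    for V,E in BX: draw(V@R.T+pos,E,(0,0,255))
    for bb in [box(.044,.046,-.017,.017,X[6]-.022,X[6]+.014),box(-.05,.06,-.055,.055,0,.014)]:
        V,E=bb; draw(np.array(W(tuple(X[3:6]),V)),E,(0,200,0))
    cv2.imwrite('pics/'+out+'.png',b)
if __name__=='__main__':
    overlay('pics/s9.npy','side',(190,205,260,300),6,np.array([.5261,.2225,.199]),[np.radians(-2.95),0,0],'ov9s')
    seat=W(tuple(X[3:6]),[(.055,0.0,.174)])[0]
    for k,rl in ((0,0),(3,3)):
        overlay('pics/s14.npy','side',(190,205,260,300),6,seat,[X[5],0,np.radians(rl)],f'ov14s{k}')
        overlay('pics/t14.npy','top',(130,210,210,280),6,seat,[X[5],0,np.radians(rl)],f'ov14t{k}',1.8)
    A=[cv2.imread(f'pics/{f}.png') for f in('ov9s','ov14s0','ov14s3')]
    m=np.hstack(A); print(m.shape); cv2.imwrite('pics/ovS.png',cv2.resize(m,(800,int(m.shape[0]*800/m.shape[1]))))
    A=[cv2.imread(f'pics/{f}.png') for f in('ov14t0','ov14t3')]
    m=np.vstack(A); print(m.shape); cv2.imwrite('pics/ovT.png',cv2.resize(m,None,fx=600/m.shape[0],fy=600/m.shape[0]))
E
python3 ov.py | tail -2
```

```text
(570, 1260, 3)
(840, 480, 3)
```

View pics/ovS.png

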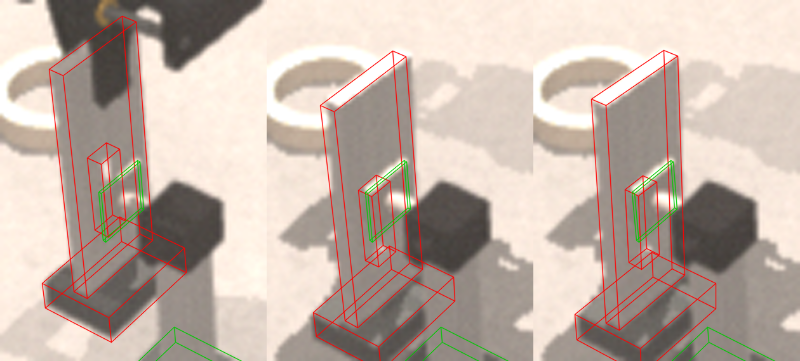

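View pics/ovT.png

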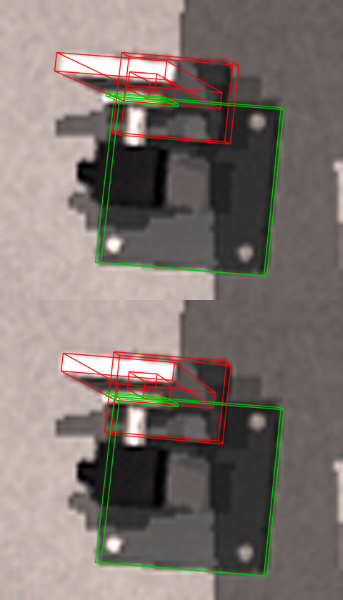

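```bash
cat > ov2.py <<'E'
from ov import *
seat=W(tuple(X[3:6]),[(.055,0.0,.174)])[0]
for k in (0,3):
    overlay('pics/s14.npy','side',(195,208,245,298),6.6,seat,[X[5],0,np.radians(k)],f'a{k}',1.2)
    overlay('pics/t14.npy','top',(140,215,195,255),7,seat,[X[5],0,np.radians(k)],f'b{k}',1.8)
cv2.imwrite('pics/A.png',np.hstack([cv2.imread(f'pics/a{k}.png') for k in(0,3)]))
cv2.imwrite('pics/Bt.png',np.vstack([cv2.imread(f'pics/b{k}.png') for k in(0,3)]))
E
python3 ov2.py >/dev/null
```

```text
(no output)
```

View pics/A.png

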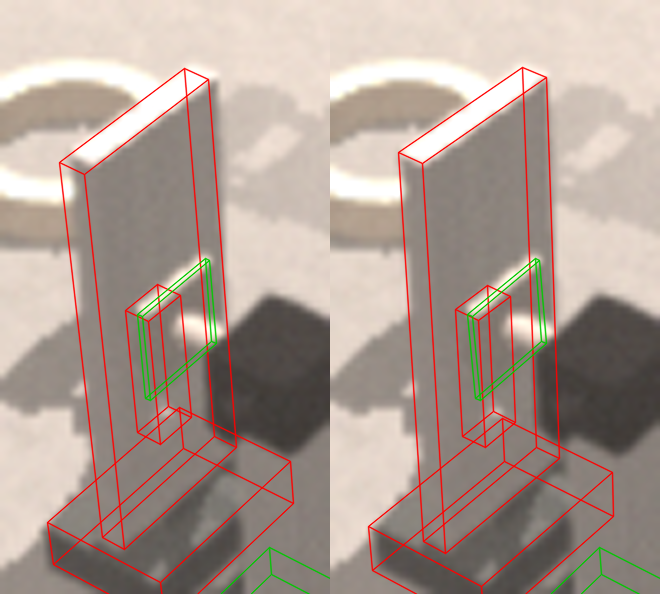

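View pics/Bt.png

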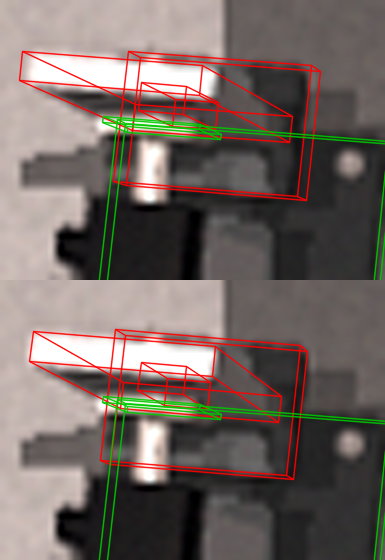

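```bash
cat > r14.py <<'E'
from joint import *
from scipy.spatial.transform import Rotation as Ro
S8=lambda p:un(p,8,(195,210)); T8=lambda p:un(p,10,(135,210))
X=r.x; B={'side':X[7:9],'top':X[9:11]}
pt=[('top',(95,125),(.005,.03,.075)),('top',(362,147),(.005,-.03,.075)),('top',(357,190),(-.005,-.03,.075)),('top',(95,168),(-.005,.03,.075)),
('top',(487,150),(.025,-.035,-.105)),
('side',(112,186),(-.005,.03,.075)),('side',(88,172),(.005,.03,.075)),('side',(263,80),(-.005,-.03,.075)),('side',(238,62),(.005,-.03,.075)),('side',(57,632),(.025,.035,-.085)),('side',(60,667),(.025,.035,-.105))]
ln=[('side',(272,370),(-.005,-.03,.075),(-.005,-.03,-.085)),('side',(268,220),(-.005,-.03,.075),(-.005,-.03,-.085)),('side',(100,330),(.005,.03,.075),(.005,.03,-.085)),('side',(95,250),(.005,.03,.075),(.005,.03,-.085))]
def U(n,uv): return S8(uv) if n=='side' else T8(uv)
def mod(p):
    R=Ro.from_euler('ZYX',p[3:6]).as_matrix(); rr=[]; P=lambda n,L: proj(n,(R@np.array(L)+p[:3])[None])[0]+B[n]
    for n,uv,L in pt: rr.extend(P(n,L)-U(n,uv))
    for n,uv,L1,L2 in ln:
        a,b=P(n,L1),P(n,L2); d=(b-a)/np.linalg.norm(b-a); rr.append(2*np.cross(d,U(n,uv)-a))
    return np.array(rr)
seat=W(tuple(X[3:6]),[(.055,0,.174)])[0]
import warnings; warnings.simplefilter('ignore')
print('---')
for fixpitch in (0,1):
    pr=lambda p: np.r_[mod(p),(p[4]/(.003 if fixpitch else 1)),(p[2]-.174)/.001]
    q=least_squares(pr,np.r_[seat,X[5],0,0],x_scale=[.001]*3+[.01]*3,loss='soft_l1',f_scale=.7)
    c,s=np.cos(X[5]),np.sin(X[5]); d=q.x[:3]-np.r_[X[3:5],0]
    sd=np.sqrt(np.diag(np.linalg.inv(q.jac.T@q.jac)))
    print('stand-frame',(c*d[0]+s*d[1]).round(4),(-s*d[0]+c*d[1]).round(4),d[2].round(4),'yawrel pitch roll',np.degrees(q.x[3:]-[X[5],0,0]).round(2),np.degrees(sd[3:]).round(2)); print(mod(q.x).round(1).tolist())
E
python3 r14.py | sed '1,/---/d'
```

```text
stand-frame 0.0541 -0.0008 0.1738 yawrel pitch roll [1.78 0.04 2.75] [1.26 0.71 0.78]
[0.3, 0.5, -0.3, -0.3, -0.2, -0.3, -0.1, 0.5, 0.3, 0.2, 0.8, -0.3, 0.0, -0.1, 0.0, -0.5, -0.6, 0.3, -0.5, -0.9, -0.3, 1.3, 0.6, 0.2, -0.2, -0.4]
stand-frame 0.0541 -0.0009 0.1738 yawrel pitch roll [1.77 0.   2.73] [1.25 0.17 0.71]
[0.3, 0.5, -0.3, -0.3, -0.2, -0.3, -0.1, 0.5, 0.3, 0.1, 0.8, -0.3, 0.0, -0.1, 0.1, -0.5, -0.6, 0.3, -0.5, -1.0, -0.3, 1.3, 0.6, 0.2, -0.2, -0.4]
```

The frames fit well to a static pose: seated at stand x 54 mm with pitch 0, but rolled about 2.7° because the bar meets the slot roughly 2 mm off-centre. I will regrip it, lift a few mm, straighten it, shift it 2 mm and hang it again.

Run:
```python
from plan import *
plan((.5258,.2198,.345),-3.0,7)
```

```text
t 25.3 p [ 0.6139 -0.0125  0.3484] yawy -2.92 tilt [0.0014 0.0009] F [ 0.1  -0.66  0.16] w 33.7 q [ 0.427  0.26  -0.565  1.339  0.137  1.581 -0.172]
[{"travel": [0.0325, -0.0143, 0.0005], "angular": [0.001, -0.001, 0.0]}, {"travel": [0.0325, -0.0142, 0.0005], "angular": [0.0, 0.0, 0.0]}, {"travel": [0.0325, -0.0143, 0.0005], "angular": [0.0, 0.0, 0.001]}, {"travel": [0.0325, -0.0143, 0.0004], "angular": [0.0, 0.0, 0.0]}, {"travel": [0.0325, -0.0143, 0.0005], "angular": [0.0, 0.0, 0.0]}]
[{"travel": [0.0325, -0.0143, 0.0005], "angular": [0.0, 0.0, 0.0]}, {"travel": [0.0324, -0.0142, 0.0005], "angular": [0.0, 0.0, 0.0]}]
end [0.5258 0.2198 0.345 ]
```

>>> servo_tool([
  {"travel": [0.0325,-0.0143,0.0005],"angular": [0,0,0]},
  {"travel": [0.0325,-0.0143,0.0005],"angular": [0,0,0]},
  {"travel": [0.0325,-0.0143,0.0005],"angular": [0,0,0]},
  {"travel": [0.0325,-0.0143,0.0005],"angular": [0,0,0]},
  {"travel": [0.0325,-0.0143,0.0005],"angular": [0,0,0]},
])

```text
time: 25.8
position: [0.5501, 0.1546, 0.3461]
tool_rot: [2.277, 2.163, 0.003]
ft_force: [-0.1, -0.2, -0.4]
grip_width: 0.392
```

>>> servo_tool([
  {"travel": [0.0325,-0.0143,0.0005],"angular": [0,0,0]},
  {"travel": [0.0325,-0.0142,0.0005],"angular": [0,0,0]},
  {"travel": [0,0,0],"angular": [0,0.048,0]},
  {"travel": [0,0,0],"angular": [0,0,0]},
  {"travel": [0,0,0],"angular": [0,0,0]},
])

```text
time: 26.3
position: [0.5262, 0.2183, 0.345]
tool_rot: [-2.257, -2.14, -0.055]
ft_force: [0.4, -0.4, -0.2]
grip_width: 0.388
```

Run:
```python
from plan import *
rep()
p,R,s=cur()
print('tool x,y,z',R.round(3).tolist()); print('travel to target',(R.T@(np.array([.5258,.2198,.229])-p)).round(4))
```

```text
t 26.3 p [0.5262 0.2183 0.345 ] yawy -3.06 tilt [0.0043 0.0471] F [ 0.37 -0.37 -0.23] w 33.7 q [ 0.215  0.154 -0.71   1.47   0.061  1.529 -0.543]
tool x,y,z [[0.053, 0.999, 0.004], [0.997, -0.053, 0.047], [0.047, 0.002, -0.999]]
travel to target [-0.004  -0.0007  0.1159]
```

>>> servo_tool([
  {"travel": [-0.004,-0.0005,0.03],"angular": [0,0,0]},
  {"travel": [0,0,0.03],"angular": [0,0,0]},
  {"travel": [0,0,0.025],"angular": [0,0,0]},
  {"travel": [0,0,0.015],"angular": [0,0,0]},
  {"travel": [0,0,0],"angular": [0,0,0]},
])

```text
time: 26.8
position: [0.5246, 0.2196, 0.2428]
tool_rot: [-2.253, -2.139, -0.051]
ft_force: [-0.4, -0.9, 0.3]
grip_width: 0.389
```

Run:
```python
from plan import *
rep()
p,R,s=cur()
print('travel to target',(R.T@(np.array([.5258,.2198,.2287])-p)).round(4))
s=snap('side','s15',(185,190,265,295),5.7)
```

```text
t 26.8 p [0.5246 0.2196 0.2428] yawy -2.97 tilt [0.0001 0.0474] F [-0.44 -0.91  0.31] w 33.9 q [ 0.213  0.188 -0.708  1.64   0.082  1.336 -0.555]
travel to target [-0.0004  0.0012  0.0141]
```

View pics/s15.png

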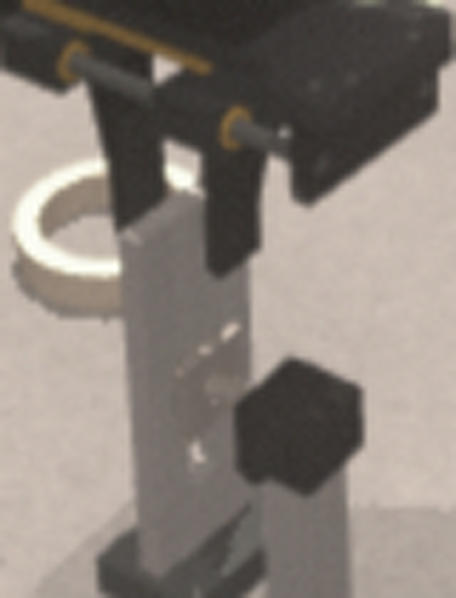

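>>> servo_tool([
  {"travel": [0,0,0.008],"angular": [0,0,0]},
  {"travel": [0,0,0.0055],"angular": [0,0,0]},
  {"travel": [0,0,0],"angular": [0,0,0]},
  {"travel": [0,0,0],"angular": [0,0,0]},
  {"travel": [0,0,0],"angular": [0,0,0]},
])

```text
time: 27.35
position: [0.5256, 0.2214, 0.2319]
tool_rot: [-2.254, -2.141, -0.058]
ft_force: [0.3, 0.5, -0.3]
grip_width: 0.393
```

>>> servo_tool([
  {"travel": [0,0,0],"angular": [0,0,0]},
  {"travel": [0,0,0],"angular": [0,0,0]},
])

```text
time: 27.55
position: [0.5255, 0.2214, 0.2317]
tool_rot: [-2.253, -2.141, -0.057]
ft_force: [0.1, -0.3, -0.9]
grip_width: 0.39
```

Run:
```python
from plan import *
rep()
```

```text
t 27.55 p [0.5255 0.2214 0.2317] yawy -2.92 tilt [0.0043 0.0488] F [ 0.05 -0.26 -0.92] w 34.0 q [ 0.21   0.195 -0.708  1.656  0.088  1.311 -0.56 ]
```

>>> servo_tool([
  {"travel": [-0.0015,0.0002,0.003],"angular": [0,0,0]},
  {"travel": [0,0,0],"angular": [0,0,0]},
  {"travel": [0,0,0],"angular": [0,0,0]},
])

```text
time: 27.85
position: [0.5255, 0.2198, 0.2282]
tool_rot: [-2.253, -2.141, -0.056]
ft_force: [-0.8, 0.1, -0.2]
grip_width: 0.393
```

>>> servo_tool([
  {"travel": [0,0,0],"angular": [0,0,0]},
  {"travel": [0,0,0],"angular": [0,0,0]},
  {"travel": [0,0,0],"angular": [0,0,0]},
  {"travel": [0,0,0],"angular": [0,0,0]},
  {"travel": [0,0,0],"angular": [0,0,0]},
], claw=0.0, squeeze=25)

```text
time: 28.35
position: [0.5257, 0.22, 0.2285]
tool_rot: [-2.254, -2.141, -0.057]
ft_force: [-0.1, 0.0, 0.6]
grip_width: 0.113
```

Run:
```python
from plan import *
rep()
```

```text
t 28.35 p [0.5257 0.22   0.2285] yawy -2.93 tilt [0.0043 0.0489] F [-0.1   0.03  0.57] w 9.8 q [ 0.211  0.196 -0.707  1.662  0.089  1.304 -0.558]
```

>>> servo_tool([
  {"travel": [0,0,-0.002],"angular": [0,0,0]},
  {"travel": [0,0,-0.002],"angular": [0,0,0]},
  {"travel": [0,0,0],"angular": [0,0,0]},
  {"travel": [0,0,0],"angular": [0,0,0]},
])

```text
time: 28.75
position: [0.5252, 0.2197, 0.232]
tool_rot: [-2.253, -2.141, -0.056]
ft_force: [0.2, -0.7, -4.7]
grip_width: 0.114
```

>>> servo_tool([
  {"travel": [0.0015,0,0],"angular": [0,-0.016,0]},
  {"travel": [0.0015,0,0],"angular": [0,-0.016,0]},
  {"travel": [0.0015,0,0],"angular": [0,-0.016,0]},
  {"travel": [0,0,0],"angular": [0,0,0]},
  {"travel": [0,0,0],"angular": [0,0,0]},
])

```text
time: 29.25
position: [0.5256, 0.2249, 0.2325]
tool_rot: [2.276, 2.165, 0.003]
ft_force: [-0.1, 0.2, -3.6]
grip_width: 0.114
```

Run:
```python
from plan import *
s=ctrl.get_image('side');np.save('pics/s16.npy',s);save(np.clip(s*1.2,0,255).astype('uint8'),'s16',(190,205,260,300),6)
rep()
```

```text
t 29.3 p [0.5257 0.2244 0.2325] yawy -2.9 tilt [0.0013 0.0008] F [ 0.04  0.41 -4.8 ] w 10.1 q [ 0.17   0.216 -0.71   1.634  0.144  1.344 -0.611]
```

View pics/s16.png

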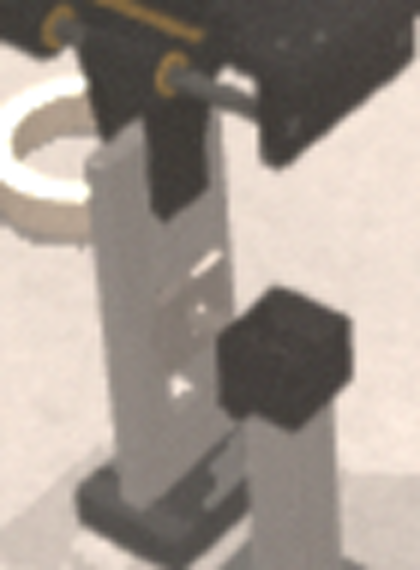

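It is lifted, upright and shifted (TCP y 0.2244), and the full weight is back in the jaws. Lowering to contact again.

>>> servo_tool([
  {"travel": [0,0,0.001],"angular": [0,0,0]},
  {"travel": [0,0,0.001],"angular": [0,0,0]},
  {"travel": [0,0,0],"angular": [0,0,0]},
])

```text
time: 29.6
position: [0.5257, 0.224, 0.2303]
tool_rot: [2.278, 2.163, 0.002]
ft_force: [-0.0, -0.7, -4.2]
grip_width: 0.117
```

>>> servo_tool([
  {"travel": [0,0,0.001],"angular": [0,0,0]},
  {"travel": [0,0,0],"angular": [0,0,0]},
  {"travel": [0,0,0],"angular": [0,0,0]},
])

```text
time: 29.9
position: [0.5257, 0.2242, 0.2296]
tool_rot: [2.277, 2.164, 0.003]
ft_force: [0.1, -0.3, -4.0]
grip_width: 0.113
```

>>> servo_tool([
  {"travel": [0,0,0.0005],"angular": [0,0,0]},
  {"travel": [0,0,0],"angular": [0,0,0]},
  {"travel": [0,0,0],"angular": [0,0,0]},
])

```text
time: 30.2
position: [0.5257, 0.2243, 0.229]
tool_rot: [2.277, 2.164, 0.003]
ft_force: [-0.6, 0.1, -4.2]
grip_width: 0.111
```

>>> servo_tool([
  {"travel": [0,0,0.0004],"angular": [0,0,0]},
  {"travel": [0,0,0],"angular": [0,0,0]},
  {"travel": [0,0,0],"angular": [0,0,0]},
])

```text
time: 30.5
position: [0.5258, 0.2243, 0.2288]
tool_rot: [2.277, 2.164, 0.003]
ft_force: [-0.2, -0.3, -3.5]
grip_width: 0.111
```

>>> servo_tool([
  {"travel": [0,0,0.0003],"angular": [0,0,0]},
  {"travel": [0,0,0],"angular": [0,0,0]},
  {"travel": [0,0,0],"angular": [0,0,0]},
])

```text
time: 30.8
position: [0.5258, 0.2243, 0.2287]
tool_rot: [2.277, 2.164, 0.003]
ft_force: [-0.3, 0.1, -2.1]
grip_width: 0.112
```

>>> servo_tool([
  {"travel": [0,0,0.0002],"angular": [0,0,0]},
  {"travel": [0,0,0],"angular": [0,0,0]},
  {"travel": [0,0,0],"angular": [0,0,0]},
])

```text
time: 31.1
position: [0.5259, 0.2244, 0.2286]
tool_rot: [2.277, 2.164, 0.003]
ft_force: [-1.0, -1.6, 1.6]
grip_width: 0.111
```

>>> servo_tool([
  {"travel": [0,0,0],"angular": [0,0,0]},
  {"travel": [0,0,0],"angular": [0,0,0]},
  {"travel": [0,0,0],"angular": [0,0,0]},
])

```text
time: 31.4
position: [0.5259, 0.2244, 0.2285]
tool_rot: [2.277, 2.164, 0.003]
ft_force: [-1.7, -0.0, 2.3]
grip_width: 0.111
```

>>> servo_tool([
  {"travel": [0,0,-0.0002],"angular": [0,0,0]},
  {"travel": [0,0,0],"angular": [0,0,0]},
  {"travel": [0,0,0],"angular": [0,0,0]},
  {"travel": [0,0,0],"angular": [0,0,0]},
])

```text
time: 31.8
position: [0.5258, 0.2244, 0.2285]
tool_rot: [2.277, 2.164, 0.003]
ft_force: [-0.6, -0.4, 3.4]
grip_width: 0.114
```

>>> servo_tool([
  {"travel": [0,0,0],"angular": [0,0,0]},
  {"travel": [0,0,0],"angular": [0,0,0]},
  {"travel": [0,0,0],"angular": [0,0,0]},
])

```text
time: 32.1
position: [0.5258, 0.2243, 0.2285]
tool_rot: [2.277, 2.164, 0.003]
ft_force: [0.0, -0.3, 3.1]
grip_width: 0.114
```

>>> servo_tool([
  {"travel": [0,0,-0.0002],"angular": [0,0,0]},
  {"travel": [0,0,0],"angular": [0,0,0]},
  {"travel": [0,0,0],"angular": [0,0,0]},
  {"travel": [0,0,0],"angular": [0,0,0]},
  {"travel": [0,0,0],"angular": [0,0,0]},
])

```text
time: 32.6
position: [0.5258, 0.2243, 0.2285]
tool_rot: [2.277, 2.164, 0.003]
ft_force: [0.5, -0.3, 2.3]
grip_width: 0.114
```

>>> servo_tool([
  {"travel": [0,0,0],"angular": [0,0,0]},
  {"travel": [0,0,0],"angular": [0,0,0]},
])

```text
time: 32.8
position: [0.5258, 0.2243, 0.2285]
tool_rot: [2.277, 2.164, 0.003]
ft_force: [-0.4, 0.1, 2.0]
grip_width: 0.113
```

Steady light bearing of about 2 N beyond the weight for well over half a second. Releasing.

>>> servo_tool([
  {"travel": [0,0,0],"angular": [0,0,0]},
  {"travel": [0,0,0],"angular": [0,0,0]},
  {"travel": [0,0,0],"angular": [0,0,0]},
  {"travel": [0,0,0],"angular": [0,0,0]},
  {"travel": [0,0,0],"angular": [0,0,0]},
], claw=0.034)

```text
time: 33.3
position: [0.5257, 0.2242, 0.2284]
tool_rot: [2.277, 2.164, 0.002]
ft_force: [-0.4, -0.1, -0.1]
grip_width: 0.378
```

>>> servo_tool([
  {"travel": [0,0,-0.005],"angular": [0,0,0]},
  {"travel": [0,0,-0.015],"angular": [0,0,0]},
  {"travel": [0,0,-0.03],"angular": [0,0,0]},
  {"travel": [0,0,-0.04],"angular": [0,0,0]},
  {"travel": [0,0,-0.03],"angular": [0,0,0]},
])

```text
time: 33.8
position: [0.5258, 0.2246, 0.3524]
tool_rot: [2.276, 2.163, 0.007]
ft_force: [0.4, 0.8, -1.1]
grip_width: 0.391
```

>>> servo_tool([
  {"travel": [0,0.04,0],"angular": [0,0,0]},
  {"travel": [-0.02,0.04,0],"angular": [0,0,0]},
  {"travel": [-0.04,0.02,0],"angular": [0,0,0]},
  {"travel": [-0.045,0,0],"angular": [0,0,0]},
  {"travel": [-0.045,0,0],"angular": [0,0,0]},
])

```text
time: 34.3
position: [0.6183, 0.0679, 0.3493]
tool_rot: [-2.277, -2.164, -0.004]
ft_force: [0.4, -0.4, 0.4]
grip_width: 0.388
```

>>> servo_tool([
  {"travel": [-0.045,0,0],"angular": [0,0,0]},
  {"travel": [-0.045,0,0],"angular": [0,0,0]},
  {"travel": [-0.02,0,0],"angular": [0,0,0]},
  {"travel": [0,0,0],"angular": [0,0,0]},
  {"travel": [0,0,0],"angular": [0,0,0]},
])

```text
time: 34.8
position: [0.6123, -0.04, 0.3495]
tool_rot: [2.277, 2.163, 0.005]
ft_force: [-0.4, 0.3, -0.2]
grip_width: 0.393
```

Run:
```python
from plan import *
for k in (20,21):
  s=ctrl.get_image('side');t=ctrl.get_image('top'); np.save(f'pics/s{k}.npy',s);np.save(f'pics/t{k}.npy',t)
R=(slice(205,300),slice(190,250)); a=np.load('pics/s20.npy').astype(int); b=s.astype(int); print('framediff',abs(a[R]-b[R]).mean())
save(np.clip(s*1.1,0,255).astype('uint8'),'s21',(195,210,255,300),6.6)
save(np.clip(t*1.8,0,255).astype('uint8'),'t21',(135,210,205,280),10); save(s,'s21f',None,1.4)
rep()
```

```text
framediff 1.523157894736842
t 35.0 p [ 0.6123 -0.0382  0.3489] yawy -2.73 tilt [0.002  0.0015] F [-1.02  0.37  0.12] w 33.9 q [ 0.487  0.261 -0.587  1.339  0.142  1.582 -0.13 ]
```

View pics/s21.png

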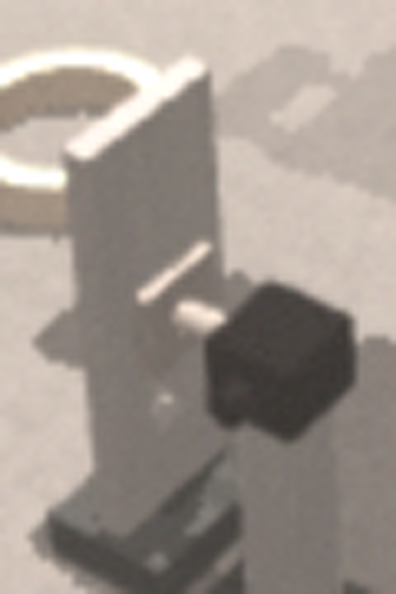

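View pics/t21.png

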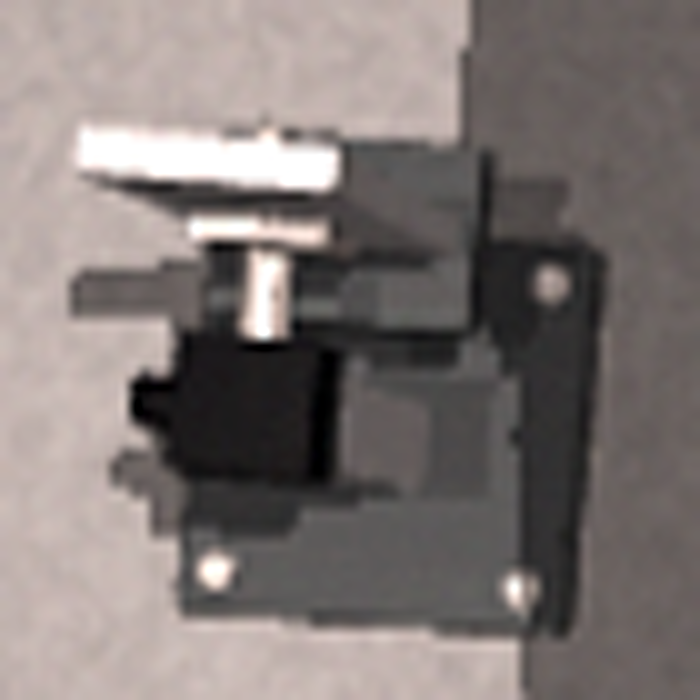

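View pics/s21f.png

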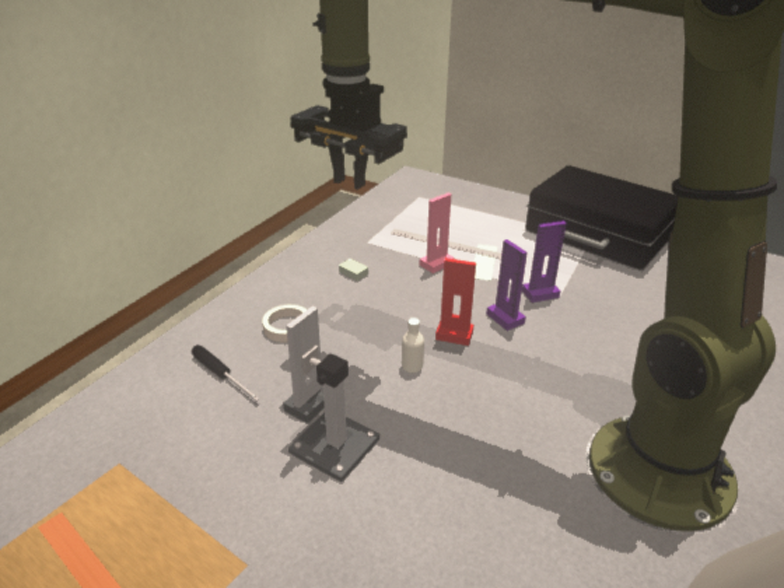

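```bash
sed -e "s/^S8=.*/S8=lambda p:un(p,6.6,(195,210)); T8=lambda p:un(p,10,(135,210))/" r14.py > r21.py
python3 - <<'E'
import re,os
os.chdir('.'); s=open('r21.py').read()
a=s.index('pt=[');b=s.index('def U(')
s=s[:a]+'''pt=[('top',(77,125),(.005,.03,.075)),('top',(341,147),(.005,-.03,.075)),('top',(336,190),(-.005,-.03,.075)),('top',(77,168),(-.005,.03,.075)),
('top',(490,152),(.025,-.035,-.105)),('top',(470,330),(-.025,-.035,-.095)),
('side',(82,160),(-.005,.03,.075)),('side',(65,150),(.005,.03,.075)),('side',(210,72),(-.005,-.03,.075)),('side',(191,58),(.005,-.03,.075)),('side',(50,515),(.025,.035,-.085)),('side',(53,545),(.025,.035,-.105))]
ln=[('side',(219,275),(-.005,-.03,.075),(-.005,-.03,-.085)),('side',(214,180),(-.005,-.03,.075),(-.005,-.03,-.085)),('side',(85,330),(.005,.03,.075),(.005,.03,-.085)),('side',(75,240),(.005,.03,.075),(.005,.03,-.085))]
'''+s[b:]
open('r21.py','w').write(s)
E
python3 r21.py | sed '1,/---/d'
```

```text
stand-frame 0.0539 0.0011 0.1741 yawrel pitch roll [ 1.64 -0.06  0.94] [1.43 0.62 0.69]
[0.3, 0.6, -0.2, -0.3, -0.0, -0.3, -0.1, 0.6, 0.5, -0.1, 0.4, 0.2, 1.2, 0.1, -0.1, 0.0, -0.0, -0.8, -0.9, -0.2, -0.7, 0.1, -0.4, 2.0, 1.1, 0.8, -1.0, -0.6]
stand-frame 0.0539 0.0011 0.174 yawrel pitch roll [ 1.66 -0.    0.95] [1.42 0.17 0.67]
[0.3, 0.6, -0.2, -0.3, -0.0, -0.3, -0.0, 0.5, 0.5, -0.0, 0.4, 0.3, 1.1, 0.1, -0.1, -0.0, -0.0, -0.9, -0.9, -0.2, -0.6, 0.1, -0.4, 2.0, 1.1, 0.8, -1.0, -0.6]
```

>>> servo_tool([
  {"travel": [0,0,0],"angular": [0,0,0]},
  {"travel": [0,0,0],"angular": [0,0,0]},
  {"travel": [0,0,0],"angular": [0,0,0]},
  {"travel": [0,0,0],"angular": [0,0,0]},
  {"travel": [0,0,0],"angular": [0,0,0]},
])

```text
time: 35.5
position: [0.6122, -0.0405, 0.3484]
tool_rot: [2.277, 2.164, 0.003]
ft_force: [0.2, -0.7, -0.0]
grip_width: 0.383
```

Run:
```python
from plan import *
L=[np.load('pics/s20.npy'),np.load('pics/s21.npy')]
for k in (22,23): L.append(ctrl.get_image('side'))
np.save('pics/s23.npy',L[-1])
def g(im): return cv2.GaussianBlur(cv2.cvtColor(im,cv2.COLOR_RGB2GRAY).astype(np.float32),(0,0),1)
R=(slice(212,285),slice(196,235))
for i in range(1,4): print(cv2.phaseCorrelate(g(L[0])[R],g(L[i])[R]))
rep()
```

```text
((-0.020634887271185676, 0.5545398540588238), 0.9668932256698608)
((0.026933365284413924, 0.4921972992772794), 0.9951044749816259)
((-0.005167702077926606, 0.510876568679052), 0.9943099351723989)
t 35.6 p [ 0.6122 -0.0406  0.3484] yawy -2.93 tilt [0.0014 0.0009] F [ 0.71 -0.09 -0.22] w 34.2 q [ 0.489  0.261 -0.585  1.339  0.142  1.581 -0.13 ]
```

```bash
python3 -c "
from bench import ctrl
print(ctrl.close_job())"
```

```text
the job is handed in; nothing more can be done
None
```

The aluminium gauge is hanging on the hook by its slot with the graduated face outward, and I handed the job in at about 35.6 s.

**Grasp:** I picked the gauge from the red, pink and purple lookalikes. The last joint could not turn it far enough in one go, so I set it down halfway, regrasped it and carried it to the stand.

**First hang:** I lowered it until the force reading showed the hook carrying it, at a bar height of about 174 mm, held it and let go. It then hung rolled by about 2.7°, because it sat roughly 2 mm off-centre on the bar. While I held it there, the force on the tool crept up to about 5 N before I eased it off.

**Second hang:** I regripped it, lifted 4 mm, straightened it and shifted it 2 mm. I lowered it to contact again and held it for well over half a second at 2–3.4 N beyond its weight. I then released it and backed the arm away.

**Last checks from the camera images:**

| Check | Result |
|---|---|
| Position between back plate and tip | 54 mm from the post centre, as intended |
| Pitch | about 0° |
| Roll | 0.9° ± 0.7° |
| Yaw against the stand | 1.6° ± 1.4° |
| Motion | no visible movement over about 0.6 s |
| Other objects | look undisturbed in the final side view |
| Robot | touching nothing |

One check disagreed: my early camera estimate put the hook bar at 171 mm, 3 mm below where the force reading found it.

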